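Make up the wheel kit and the engine kit for a mower overhaul

TASK

Make up the two mower repair kits on their grey kit boards: the wheel kit is both ball bearings, lowered (not dropped) one on the other over the upright post, and the long bolt in the pocket beside them; the engine kit is the spark plug in the larger pocket and the short bolt in the smaller one of the other board. Every part must lie flat, fully down in its place, and be let go; leave the roll of black tape and the tape measure where they are.

Things in the scene. Friction and masses are not known exactly. Their poses are not given: they have to be found in the camera images.
- wheel_board: Wheel kit board, grey, 134x124x18 mm, fixed, origin: centre of underside. Round post at x=+36, y=0: 8 mm thick, from board top (z=18) to z=64, tapered over the last 10. Long bolt's pocket: centre x=-32, y=0, 100 along y, 29 wide, floor z=12, sides sloping out 4 mm to the top. A groove of the same depth for the fingers crosses it, x -67 to +4, y -22 to +22. Pocket floor: dark.
- engine_board: Engine kit board, grey like the other but without post, 134x124x18 mm, fixed, origin: centre of underside. Pockets run along y, centred at y=0, floor z=12, sides sloping out 4 mm to the top: short bolt's at x=-32, 68 long, 27 wide; spark plug's at x=+32, 78 long, 30 wide. A groove of the same depth for the fingers crosses the board, y -20 to +20 (at the plug -26 to +26).
- bearing_a: Ball bearing, bright steel ring with an open bore, 53 mm outside, 16 mm high, bore 18 mm, 0.16 kg, lying flat. Origin: centre of its underside; z up along the bore. The two bearings are alike, either may be the lower one.
- bearing_b: Ball bearing, bright steel ring with an open bore, 53 mm outside, 16 mm high, bore 18 mm, 0.16 kg, lying flat. Origin: centre of its underside; z up along the bore. The two bearings are alike, either may be the lower one.
- long_bolt: Long hexagon bolt with its nut run on, steel, 88 mm long, 21 mm wide over the head, 19 mm high, 0.09 kg, lying flat. Origin: middle of its length, at the underside; y along the shank towards the head. Head at y = +36 to +44 mm, nut at y = -30 to -19 mm, between them bare shank 12 mm thick with its axis 9 mm up; grip it there, at about y = +6 mm.
- short_bolt: Short hexagon bolt with its nut run on, steel, 56 mm long, 18 mm wide over the head, 16 mm high, 0.05 kg, lying flat. Origin: middle of its length, at the underside; y along the shank towards the head. Head at y = +22 to +28 mm, nut at y = -21 to -13 mm, between them bare shank 10 mm thick with its axis 8 mm up; grip it there, at about y = +4 mm.
- spark_plug: Spark plug, steel body with a white insulator, 66 mm long, 21 mm wide, 22 mm high, 0.05 kg, lying flat. Origin: middle of its length, at the underside; y along it. Its hexagon, 21 mm wide with its axis 11 mm up, is at y = +7 to +16 mm and tapers off to both sides; grip it there, at about y = +11 mm.
- tape_roll: Roll of black electrical tape with a pale core, 55 mm across, 19 mm high, lying flat among the parts: not wanted, leave it. Origin: centre of its underside. About 100 mm beyond the parts, to the left, stands an open tool box 240 mm high, and to their right a vise: between parts and boards, travel with the fingertips 190 mm up.
- tape_rule: Yellow tape measure standing on edge, 37 (x) x 78 (y) x 62 mm high: leave it. Origin: centre of its underside.

How it is judged:
By the outcome, as a careful person would: the job done as asked, in the order asked, and still so for the second after the job is handed in, with the robot touching nothing.
It also fails if it takes over 118 s, if anything falls off the work surface, if the arm or the gripper's body presses on something with over 40 N, if the wrist force passes 120 N, or if a joint passes its speed limit or range.

ROBOT

A 6-joint arm with a two-finger parallel gripper is mounted at the origin on a cart in front of the work surface, level with it; the furniture and walls round the work are solid. World frame = base frame: x ahead of the robot, y to its left, z up, the work surface at z = 0. Lengths are in m, angles in rad, forces in N, time in s.
With the tool pointing down it reaches from about 0.25 to 0.775 m from the base axis. Payload 4 kg.
Tool frame: the origin (TCP) lies between the finger pads; the fingertips stand 14 mm ahead of it and the grasp point (between the pads) lies 5 mm behind it; z points along the fingers, y is the direction in which the jaws open and shut (so a half turn about z gives the same grasp; the last joint's range is limited). The gripper opens to 94 mm and grips with 3 to 60 N. Pads are 16 mm wide; open, the fingers measure 119 mm over their backs; the gripper's body (75 mm by 177 mm) begins 78 mm behind the grasp point.
Start: joints at [1.195, 0.087, 1.371, -0, 1.684, -0.103], TCP at [0.148, 0.53, 0.22] pointing down, gripper open.
Joint ranges: [-3.1, 3.1], [-0.76, 2.03], [0.27, 2.55], [-1.08, 4.22], [0.17, 2.65], [-2.57, 2.57]. Speed limits (rad/s): [2.79, 2.79, 3.14, 3.14, 3.14, 3.14].

INTERFACE

Orientations are given as [roll, pitch, yaw] about the fixed x, y, z axes, in that order (R = Rz(yaw) Ry(pitch) Rx(roll)).
In Python, from bench import robot, cams, spotter gives the robot as it stands.
- The arm moves only by the shell command python3 -m inch 'ROWS'. ROWS is JSON, a list of rows, each an object of numbers: "grip": the opening, from 0 (shut) to 1 (fully open); "dx", "dy", "dz": the shift along the tool's x, y, z in units of 25 mm (1.0 is 25 mm); "rx", "ry", "rz": the turn, a rotation vector about the tool's x, y, z in units of 5 degrees (1.0 is 5 degrees). A call has 1 to 12 rows; each row shifts and turns the pose as measured when the row begins, along the tool's axes as they then stand; what a row does not reach is not made up. A row lasts 1/8 s, in which the tool goes at most 62.5 mm and 10.7 degrees, less where a joint would pass 70% of its speed; a pose out of reach is approached as far as the arm can. A call is refused whole if a number of a shift passes 1 or a number of a turn 1, either way. A call with a gripper value outside its range is refused whole. The fingers move at their own pace and stop on an object; the grip force is fixed at half the most. Time passes only in rows, so rows that do not move let the fingers close. It gives the time, the measured TCP pose, the force and the opening at its end, in the units of the state.
- robot.get_obs(): the state, without advancing time (a new reading comes with each control period).
- cams.snapshot(name): name is "scene" or "top" or "wrist"; returns a dict with "frame" (480x640x3 uint8, red, green, blue), "intrinsics" (3x3 intrinsics, pixels), "eye" and "orientation" of the camera in the world. Camera axes: x right, y up, looking along -z (the intrinsics and any distortion apply to the point x, -y, -z); pixel columns grow to the right and rows downward; lengths in m; the calibration is good to about 2 mm. The wrist camera is an equidistant fisheye: a pixel r from the principal point sees the ray r / f radians off the axis. A picture is of the moment at which its call begins. There is no depth.
- robot.close_job(): hands the job in, once; it reports no verdict.
Trained networks look in a picture, given as the dict that the camera call returned (one of the last four; its "shot" number tells which), for a name from the list of things; names that differ only in an ending like _2 or _b are one class to them, and where a whole thing is asked for, a point or a joint stands for the part that bears it (a point fixed in the world has none). Each returns a list of dicts, best first, with "score" (0 to 1); they miss things now and then, are a little off and sometimes report something else, mostly with a low value. They report only what shows in the picture. A call takes as long as a camera call.
- spotter.regions_of(picture, query): "pixels" (480x640 bool, what is visible of it) and "extent" ([left, top, right, bottom] in pixels, round what is visible of it).
- spotter.place_of(picture, query): "pixel" ([column, row] in pixels: a listed point, or the origin of a listed thing).
The state is a dict: "time": time; "joint_positions": joint angles; "qvel": joint speeds; "joint_torque": joint torques, N m; "tool_pos": TCP position; "ee_rot": TCP orientation; "wrist_force": force on the tool from outside, world axes, zero at the start; "wrist_torque": the same for the moment, N m; "width": finger opening in m.
Only numpy, scipy, OpenCV 4.12 (cv2) and the standard library are available. Lean on these libraries where they do the work, as an engineer would, in place of code of your own. Each camera call takes 0.05 s, during which the arm holds its last target.

## Working session

There is one attempt and no reset: what is moved stays moved. The work goes in short steps, Python scripts to look and compute and a shell command to move; the robot and the scene stay as the last step left them, time stands still between calls to the robot, and variables do not carry over. Pictures are saved under pics/ and viewed, and the job is handed in when it is done.

```bash
ls; mkdir -p pics
cat > h.py <<'E'
import numpy as np, cv2
from bench import robot, cams, spotter
def snap(n,fn=None):
    p=cams.snapshot(n)
    if fn: cv2.imwrite('pics/'+fn,p['frame'][:,:,::-1])
    return p
def ray(p,px):
    K=np.array(p['intrinsics']); d=np.linalg.inv(K)@np.array([px[0],px[1],1.])
    R=np.array(p['orientation'])
    if R.shape!=(3,3):
        from scipy.spatial.transform import Rotation
        R=Rotation.from_euler('xyz',R).as_matrix() if R.size==3 else None
    v=R@np.array([d[0],-d[1],-d[2]]); return np.array(p['eye']),v
def at(p,px,z):
    e,v=ray(p,px); return e+v*(z-e[2])/v[2]
E
python3 - <<'E'
from h import *
p=snap('top','top0.png');q=snap('scene','scene0.png');w=snap('wrist','wrist0.png')
for a in (p,q,w): print({k:v for k,v in a.items() if k!='frame'})
for n in ['wheel_board','engine_board','bearing_a','long_bolt','short_bolt','spark_plug','tape_roll','tape_rule']:
    r=spotter.place_of(p,n); print(n,[(np.round(x['pixel'],1),round(x['score'],2)) for x in r])
print(robot.get_obs())
E
```

```text
pics
{'intrinsics': array([[538.29056974,   0.        , 325.21255014],
       [  0.        , 538.29056974, 235.5842817 ],
       [  0.        ,   0.        ,   1.        ]]), 'eye': array([0.31449058, 0.16916048, 0.90493436]), 'orientation': array([ 0.2272868 , -0.00667901, -1.4533133 ]), 'shot': 1}
{'intrinsics': array([[506.51082443,   0.        , 322.31808215],
       [  0.        , 506.51082443, 237.78605331],
       [  0.        ,   0.        ,   1.        ]]), 'eye': array([-0.06569325, -0.29045228,  0.47980839]), 'orientation': array([ 1.0350583 , -0.02105739, -0.87120114]), 'shot': 2}
{'intrinsics': array([[371.64829954,   0.        , 316.92856586],
       [  0.        , 371.64829954, 242.40251125],
       [  0.        ,   0.        ,   1.        ]]), 'eye': array([0.06861363, 0.55105278, 0.38409825]), 'orientation': array([-0.28812885,  0.00212887,  1.29828446]), 'shot': 3}
wheel_board [(array([365.2, 177.9]), 0.97)]
engine_board []
bearing_a [(array([234.9, 327.6]), 0.97), (array([276. , 219.1]), 0.77)]
long_bolt [(array([347.1, 273.2]), 0.64)]
short_bolt [(array([285.4, 291.9]), 0.48)]
spark_plug [(array([245.1, 252.6]), 0.62)]
tape_roll [(array([187. , 265.6]), 0.86)]
tape_rule [(array([279.5, 157.8]), 0.95)]
{'time': 0.55, 'joint_positions': array([ 1.19489161e+00,  8.71984298e-02,  1.37069944e+00,  2.89087895e-06,
        1.68361494e+00, -1.03074804e-01]), 'qvel': array([-0.0010583 ,  0.0007048 , -0.00098859,  0.00054721, -0.00041879,
        0.000894  ]), 'joint_torque': array([-6.00201784e-04, -3.39703417e+01, -3.02345431e+01,  7.17578991e-02,
        2.40054424e-02, -1.28480420e-05]), 'tool_pos': array([0.14819649, 0.52967103, 0.21950702]), 'ee_rot': array([3.14151294e+00, 5.35781686e-06, 2.86876307e+00]), 'wrist_force': array([-0.10303636, -0.60677431, -0.42495944]), 'wrist_torque': array([ 0.00237762, -0.04468694, -0.03812981]), 'width': 0.09390840517260846}
```

View pics/top0.png

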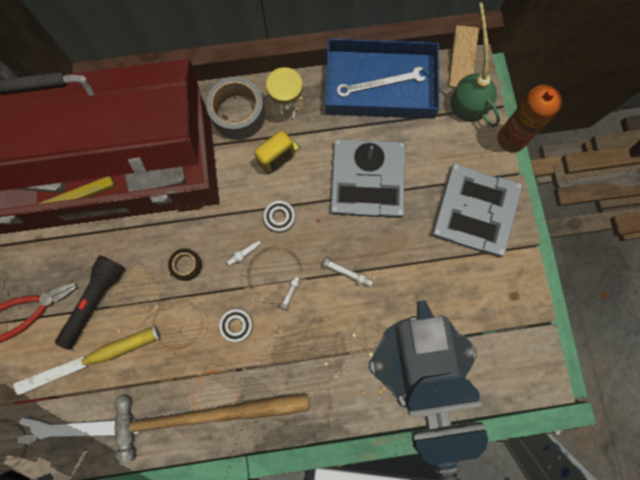

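View pics/scene0.png

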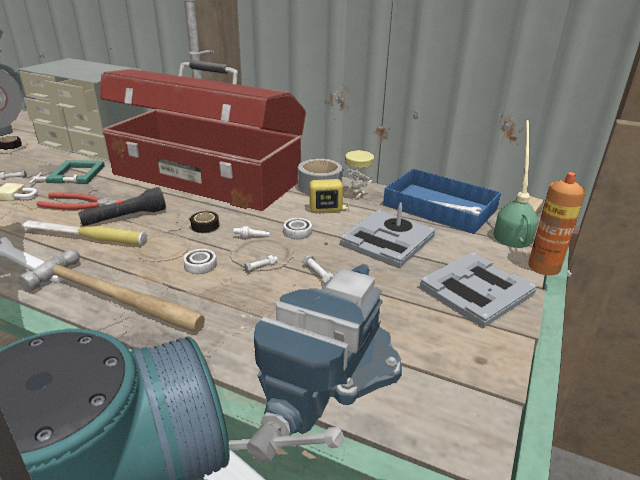

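View pics/wrist0.png

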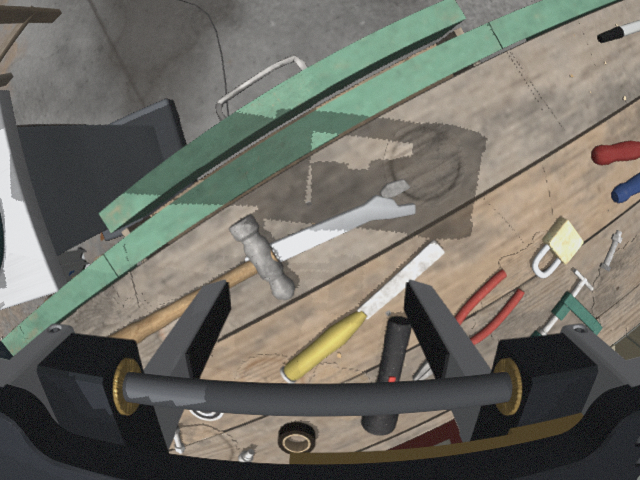

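The top view shows the bearings at (235,326) and (279,216), the plug at (244,252), the short bolt at (290,292) and the long bolt at (347,271). The tape roll is at (185,264). The wheel board is at (368,178) and the engine board at (480,209). Next I'll measure these more precisely.

Run:
```python
from h import *
p=snap('top')
f=p['frame'][:,:,::-1]
cv2.imwrite('pics/t1.png',cv2.resize(f[200:350,165:385],None,fx=3.6,fy=3.6,interpolation=cv2.INTER_CUBIC))
cv2.imwrite('pics/t2.png',cv2.resize(f[130:262,320:530],None,fx=3.8,fy=3.8,interpolation=cv2.INTER_CUBIC))
def pca(m):
    ys,xs=np.nonzero(m); c=np.array([xs.mean(),ys.mean()]); u,s,vt=np.linalg.svd(np.c_[xs,ys]-c,full_matrices=False)
    return c,vt[0],s/np.sqrt(len(xs))
for cam in ('top','scene'):
  p=snap(cam)
  for n,z in [('wheel_board',.009),('engine_board',.009),('bearing_a',.008),('long_bolt',.009),('short_bolt',.008),('spark_plug',.011),('tape_roll',.01),('tape_rule',.03)]:
    for r in spotter.regions_of(p,n):
        c,d,s=pca(r['pixels']); a=at(p,c,z); b=at(p,c+d*10,z); 
        print(cam,n,round(r['score'],2),np.round(c,1),np.array(r['extent']).round(),'world',np.round(a[:2],4),'dir deg',round(float(np.degrees(np.arctan2(*(b-a)[[1,0]]))),1))
    for r in spotter.place_of(p,n):
        print('   place',round(r['score'],2),np.round(r['pixel'],1),np.round(at(p,r['pixel'],0)[:2],4))
```

```text
top wheel_board 0.98 [368.3 178.2] [335. 137. 405. 220.] world [0.6325 0.1246] dir deg -166.3
   place 0.58 [366.6 177.5] [0.6366 0.1273]
top engine_board 0.56 [477.3 210.2] [434. 163. 522. 259.] world [ 0.5969 -0.0685] dir deg -162.1
   place 0.73 [475.4 210.4] [ 0.5991 -0.0677]
top bearing_a 0.85 [279.2 216.2] [260. 204. 296. 232.] world [0.5458 0.2703] dir deg -120.7
top bearing_a 0.69 [235.8 325.2] [220. 309. 252. 338.] world [0.3535 0.3158] dir deg -53.3
   place 0.68 [277.4 217.1] [0.5459 0.2741]
   place 0.61 [235.9 323.1] [0.3572 0.3175]
top long_bolt 0.91 [346.5 271.8] [321. 258. 372. 285.] world [0.4632 0.1447] dir deg -108.5
   place 0.96 [347.4 274.2] [0.4607 0.1424]
top short_bolt 0.53 [289.4 293.4] [277. 278. 301. 309.] world [0.4158 0.2352] dir deg 162.2
   place 0.52 [287.9 291.9] [0.4189 0.2387]
top spark_plug 0.77 [241.6 253.8] [228. 239. 260. 264.] world [0.4724 0.3241] dir deg 132.1
top tape_roll 0.59 [184.6 264.2] [166. 249. 202. 280.] world [0.4436 0.4166] dir deg -113.7
   place 0.95 [182.8 267. ] [0.4399 0.4216]
top tape_rule 0.77 [275.3 151.9] [252. 129. 299.
[... 581 characters left out ...]
7.8] [287. 218. 310. 242.] world [0.5458 0.2719] dir deg -37.7
   place 0.75 [297.9 235.8] [0.5343 0.2608]
   place 0.64 [200.9 267.6] [0.3482 0.3103]
scene long_bolt 0.67 [317.2 267.7] [304. 254. 331. 278.] world [0.4677 0.1566] dir deg -107.3
scene short_bolt 0.78 [261.1 262.3] [246. 256. 277. 272.] world [0.4181 0.2381] dir deg 160.2
   place 0.81 [258.4 265.2] [0.4171 0.2442]
   place 0.49 [250.1 236.3] [0.4736 0.3253]
scene tape_roll 0.75 [204.6 221.3] [191. 211. 220. 233.] world [0.4431 0.4177] dir deg -32.2
   place 0.56 [203.5 222.8] [0.4485 0.4295]
scene tape_rule 0.89 [326.4 195.4] [310. 176. 348. 215.] world [0.6546 0.2926] dir deg -81.7
   place 0.68 [327.9 207.5] [0.6608 0.2927]
```

View pics/t1.png

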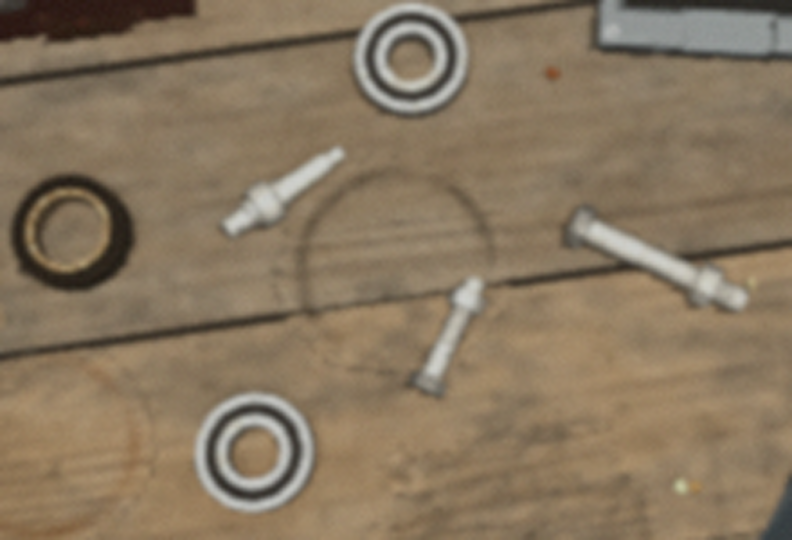

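View pics/t2.png

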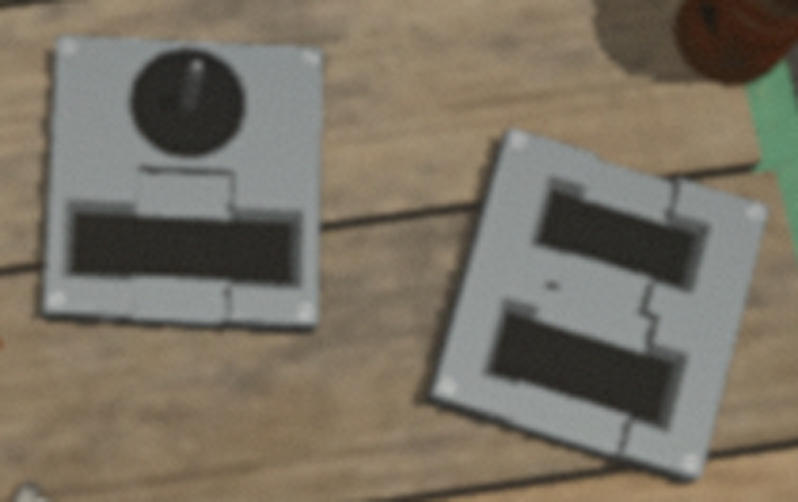

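The plug's hexagon is towards its lower-left end. The long bolt's head is at the upper left and the short bolt's head at the bottom. On the engine board the larger pocket is the lower one in the picture. I'll refine these with subpixel picks.

Run:
```python
from h import *
from scipy.optimize import least_squares
p=snap('top')
def P1(u,v): return ((u+.5)/3.6-.5+165,(v+.5)/3.6-.5+200)
def P2(u,v): return ((u+.5)/3.8-.5+320,(v+.5)/3.8-.5+130)
def seg(name,a,b,z):
    A=at(p,P1(*a),z);B=at(p,P1(*b),z); d=B-A
    print(name,'mid',np.round((A+B)[:2]/2,4),'len',round(float(np.hypot(*d[:2])),4),'dir',round(float(np.degrees(np.arctan2(d[1],d[0]))),1))
seg('long tip->head',(744,300),(567,220),.009)
seg('short tip->head',(474,280),(428,388),.008)
seg('plug ->hex end',(343,151),(223,230),.011)
# boards
def fit(name,cs,model):
    W=np.array([at(p,P2(*c),.018)[:2] for c in cs]); m=np.array(model)
    def f(t): c,s=np.cos(t[2]),np.sin(t[2]); return ((m@np.array([[c,s],[-s,c]]))+t[:2]-W).ravel()
    best=min((least_squares(f,[*W.mean(0),a]) for a in (0,1.5,3,-1.5)),key=lambda r:r.cost)
    print(name,np.round(best.x[:2],4),np.degrees(best.x[2]).round(1),'res mm',np.round(best.fun*1000,1))
    return best.x
X,Y=.067,.062
wb=fit('wheel',[(57,38),(324,48),(313,327),(40,315)],[(X,Y),(X,-Y),(-X,-Y),(-X,Y)])
eb=fit('engine',[(512,130),(766,207),(697,478),(433,397)],[(-X,-Y),(-X,Y),(X,Y),(X,-Y)])
def tw(b,x,y): c,s=np.cos(b[2]),np.sin(b[2]); return np.round([b[0]+c*x-s*y,b[1]+s*x+c*y],4)
print('post',tw(wb,.036,0),'lpocket',tw(wb,-.032,0)); print('sbp',tw(eb,-.032,0),'plugp',tw(eb,.032,0))
# dark blobs
g=cv2.cvtColor(p['frame'],cv2.COLOR_RGB2GRAY)[130:262,320:530]
g=cv2.resize(g,None,fx=3.8,fy=3.8,interpolation=cv2.INTER_CUBIC)
t=(g<75).astype(np.uint8)
n,l,s,c=cv2.connectedComponentsWithStats(t)
for i in range(1,n):
    if 4000<s[i,4]<40000 and s[i,0]>0:
        cn=max(cv2.findContours((l==i).astype(np.uint8),0,1)[0],key=cv2.contourArea)
        r=cv2.minAreaRect(cn); bx=[at(p,P2(*q),.012)[:2] for q in cv2.boxPoints(r)]
        e1=bx[1]-bx[0];e2=bx[2]-bx[1]; e=e1 if np.hypot(*e1)>np.hypot(*e2) else e2
        z=.018 if s[i,3]>s[i,2]*.8 else .012
        print(s[i],'c',np.round(at(p,P2(*r[0]),.012)[:2],4),'z18',np.round(at(p,P2(*r[0]),.018)[:2],4),'sz',np.hypot(*e1).round(4),np.hypot(*e2).round(4),'ang',np.degrees(np.arctan2(e[1],e[0])).round(1))
# bearings
for n,(u,v) in dict(a=(255,452),b=(411,59)).items():
    print(n,np.round(at(p,P1(u,v),.016)[:2],4))
```

```text
long tip->head mid [0.4631 0.1444] len 0.0906 dir 72.1
short tip->head mid [0.4177 0.2346] len 0.0542 dir 164.4
plug ->hex end mid [0.4749 0.3215] len 0.0668 dir 131.3
wheel [0.6315 0.1259] 3.6 res mm [ 1.   0.8 -1.1  0.7 -0.6 -1.4  0.6 -0.1]
engine [ 0.5969 -0.0673] 168.7 res mm [ 1.2  2.1  0.2 -1.9 -1.4 -1.5  0.   1.3]
post [0.6674 0.1282] lpocket [0.5996 0.1239]
sbp [ 0.6283 -0.0736] plugp [ 0.5655 -0.0611]
[ 659    0  139   93 9720] c [ 0.7297 -0.121 ] z18 [ 0.7269 -0.119 ] sz 0.0651 0.0462 ang -83.1
[ 132   50  112  106 9168] c [0.6714 0.1276] z18 [0.669  0.1279] sz 0.0519 0.0518 ang -83.1
[ 322  144  365  358 6616] c [ 0.5626 -0.0157] z18 [ 0.5609 -0.0144] sz 0.1313 0.1761 ang -152.4
[ 538  189  163   98 8442] c [ 0.6296 -0.0752] z18 [ 0.6274 -0.0736] sz 0.0288 0.0719 ang -100.7
[   70   211   227    73 13382] c [0.6014 0.1226] z18 [0.5995 0.1229] sz 0.03 0.103 ang -86.2
[  489   311   189   114 11075] c [ 0.5664 -0.0625] z18 [ 0.5647 -0.0609] sz 0.0318 0.0819 ang -101.1
a [0.3531 0.3151]
b [0.544  0.2701]
```

```bash
python3 -m inch '[{"dz":0.2},{"dz":0.2},{}]'
```

```text
invalid input at $[0]: expected keys grip, dx, dy, dz, rx, ry, rz
```

Run:
```python
from h import *
p=snap('top');q=snap('scene')
f=q['frame'][:,:,::-1]
for n,px in [('top box right-front base?',(218,204)),('top box right rim front',(205,160)),('lid right top',(190,62))]:
    for z in (0,.15,.24): print(n,z,np.round(at(p,px,z)[:2],3))
for n,px in [('scene box base right',(258,204)),('scene front-left base',(112,163)),('right rear base',(300,165))]:
    print(n,np.round(at(q,px,0)[:2],3))
def tri(a,b):
    e1,v1=ray(p,a);e2,v2=ray(q,b); A=np.c_[v1,-v2]; t=np.linalg.lstsq(A,e2-e1,rcond=None)[0]
    return np.round((e1+v1*t[0]+e2+v2*t[1])/2,3)
print('vise top jaw corner', tri((447,318),(375,275)), tri((413,320),(345,268)))
print('vise horn', tri((421,303),(365,268)))
```

```text
top box right-front base? 0 [0.557 0.38 ]
top box right-front base? 0.15 [0.517 0.345]
top box right-front base? 0.24 [0.493 0.324]
top box right rim front 0 [0.635 0.416]
top box right rim front 0.15 [0.582 0.375]
top box right rim front 0.24 [0.55  0.351]
lid right top 0 [0.822 0.476]
lid right top 0.15 [0.738 0.426]
lid right top 0.24 [0.688 0.395]
scene box base right [0.575 0.41 ]
scene front-left base [0.489 0.827]
right rear base [0.789 0.487]
vise top jaw corner [ 0.394 -0.005  0.108] [0.388 0.041 0.101]
vise horn [0.416 0.029 0.092]
```

```bash
python3 -m inch '[{"grip":1,"dx":1,"dy":0,"dz":0,"rx":0,"ry":0,"rz":0},{"grip":1,"dx":0,"dy":0,"dz":0,"rx":0,"ry":0,"rz":0}]'
```

```text
time: 2.7
tool_pos: [0.1241, 0.5365, 0.2195]
ee_rot: [3.141, 0.0, 2.868]
wrist_force: [0.5, -0.4, -0.4]
width: 0.094
```

```bash
python3 -m inch '[{"grip":1,"dx":0,"dy":0,"dz":0,"rx":0,"ry":0,"rz":-0.8},{"grip":1,"dx":0,"dy":0,"dz":0,"rx":0,"ry":0,"rz":-0.8},{"grip":1,"dx":0,"dy":0,"dz":0,"rx":0,"ry":0,"rz":-0.8},{"grip":1,"dx":0,"dy":0,"dz":0,"rx":0,"ry":0,"rz":-0.74},{"grip":1,"dx":-1,"dy":-1,"dz":0,"rx":0,"ry":0,"rz":0},{"grip":1,"dx":-1,"dy":-1,"dz":0,"rx":0,"ry":0,"rz":0},{"grip":1,"dx":-1,"dy":-1,"dz":0,"rx":0,"ry":0,"rz":0},{"grip":1,"dx":-1,"dy":-1,"dz":0,"rx":0,"ry":0,"rz":0},{"grip":1,"dx":-1,"dy":-1,"dz":0,"rx":0,"ry":0,"rz":0},{"grip":1,"dx":-1,"dy":-1,"dz":0,"rx":0,"ry":0,"rz":0}]'
```

```text
time: 3.95
tool_pos: [0.2854, 0.3821, 0.2203]
ee_rot: [-3.139, 0.008, -3.13]
wrist_force: [-0.4, 0.3, -0.2]
width: 0.0937
```

```bash
python3 -m inch '[{"grip":1,"dx":-0.9,"dy":-0.9,"dz":0,"rx":0,"ry":0,"rz":0},{"grip":1,"dx":-0.9,"dy":-0.9,"dz":0,"rx":0,"ry":0,"rz":0},{"grip":1,"dx":-0.8,"dy":-0.8,"dz":1,"rx":0,"ry":0,"rz":0},{"grip":1,"dx":0,"dy":0,"dz":1,"rx":0,"ry":0,"rz":0},{"grip":1,"dx":0,"dy":0,"dz":0,"rx":0,"ry":0,"rz":0}]'
python3 - <<'E'
from h import *
w=snap('wrist','w1.png'); o=robot.get_obs(); print(o['tool_pos'],o['ee_rot'])
for r in spotter.regions_of(w,'bearing_a'): print(r['score'],r['extent'])
E
```

```text
time: 4.58
tool_pos: [0.3586, 0.3107, 0.1712]
ee_rot: [-3.138, 0.013, -3.138]
wrist_force: [-0.1, -0.2, 0.9]
width: 0.0939
[0.35923314 0.31130644 0.1726829 ] [-3.13954265  0.01573865 -3.13726991]
0.7 [256.3, 365.6, 303.5, 384.3]
0.59 [295.0, 189.3, 356.4, 247.7]
```

View pics/w1.png

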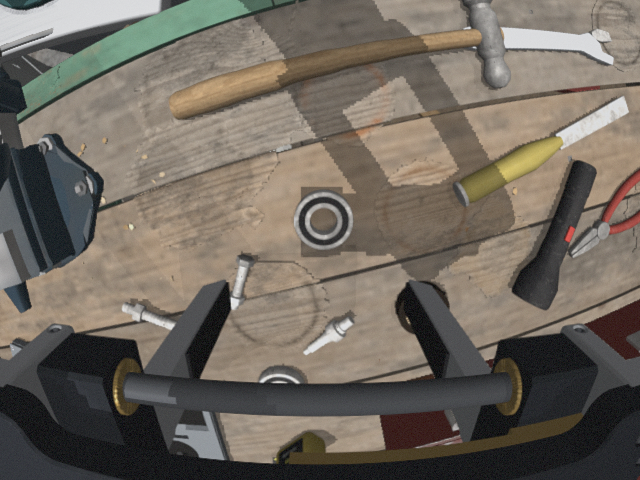

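The wrist view shows bearing a at about (323,220), with the plug at (330,335) and the short bolt at (242,280). I'll add a fisheye helper and a pose-delta helper, then cross-check.

```bash
cat >> h.py <<'E'
from scipy.spatial.transform import Rotation as Ro
def wat(p,px,z):
    K=np.array(p['intrinsics']); a=(px[0]-K[0,2])/K[0,0]; b=(px[1]-K[1,2])/K[1,1]; r=np.hypot(a,b)
    d=np.array([a/r*np.sin(r),-b/r*np.sin(r),-np.cos(r)]); R=Ro.from_euler('xyz',p['orientation']).as_matrix()
    v=R@d; e=np.array(p['eye']); return e+v*(z-e[2])/v[2]
def go(x,y,z,yaw):
    o=robot.get_obs(); R=Ro.from_euler('xyz',o['ee_rot']); T=Ro.from_euler('xyz',[np.pi,0,np.radians(yaw)])
    d=R.inv().apply(np.array([x,y,z])-o['tool_pos'])/.025; r=np.degrees((R.inv()*T).as_rotvec())/5
    print('t',round(o['time'],2),'pos',np.round(o['tool_pos'],4),'rpy',np.round(np.degrees(o['ee_rot']),2),'w',round(o['width'],4),'F',np.round(o['wrist_force'],1))
    print('need d',np.round(d,2),'r',np.round(r,2))
E
python3 - <<'E'
from h import *
w=snap('wrist')
print(wat(w,(323.5,220),.016)[:2], wat(w,(280,377),.016)[:2])
go(.353,.315,.0165,180)
E
```

```text
[0.35451414 0.31685283] [0.52864815 0.27187046]
t 4.72 pos [0.3595 0.3125 0.1743] rpy [ 179.99    1.04 -179.69] w 0.0939 F [ 0.7 -0.8 -0.4]
need d [0.37 0.1  6.31] r [0.   0.21 0.06]
```

```bash
python3 -m inch '[{"grip":1,"dx":0.35,"dy":0.13,"dz":1,"rx":0,"ry":0.21,"rz":0.06},{"grip":1,"dx":0,"dy":0,"dz":1,"rx":0,"ry":0,"rz":0},{"grip":1,"dx":0,"dy":0,"dz":1,"rx":0,"ry":0,"rz":0},{"grip":1,"dx":0,"dy":0,"dz":1,"rx":0,"ry":0,"rz":0},{"grip":1,"dx":0,"dy":0,"dz":0.6,"rx":0,"ry":0,"rz":0},{"grip":1,"dx":0,"dy":0,"dz":0,"rx":0,"ry":0,"rz":0}]'
python3 - <<'E'
from h import *
go(.3535,.316,.0165,180)
E
```

```text
time: 5.48
tool_pos: [0.3479, 0.3185, 0.0537]
ee_rot: [3.139, -0.002, -3.138]
wrist_force: [0.1, 0.7, 0.1]
width: 0.0936
t 5.47 pos [0.3479 0.3185 0.0537] rpy [ 1.7987e+02 -1.2000e-01 -1.7977e+02] w 0.0936 F [0.1 0.7 0.1]
need d [-0.23 -0.1   1.49] r [ 0.03 -0.02  0.05]
```

```bash
python3 -m inch '[{"grip":1,"dx":-0.23,"dy":-0.1,"dz":0.5,"rx":0,"ry":0,"rz":0.05},{"grip":1,"dx":0,"dy":0,"dz":0.5,"rx":0,"ry":0,"rz":0},{"grip":1,"dx":0,"dy":0,"dz":0.3,"rx":0,"ry":0,"rz":0},{"grip":1,"dx":0,"dy":0,"dz":0,"rx":0,"ry":0,"rz":0}]'
python3 - <<'E'
from h import *
go(.3535,.316,.0165,180)
E
```

```text
time: 5.98
tool_pos: [0.3553, 0.3169, 0.0207]
ee_rot: [3.137, 0.001, 3.141]
wrist_force: [-0.4, 0.6, 0.2]
width: 0.0938
t 5.97 pos [0.3553 0.3169 0.0207] rpy [1.7975e+02 5.0000e-02 1.7995e+02] w 0.0938 F [-0.4  0.6  0.2]
need d [ 0.07 -0.04  0.17] r [ 0.05  0.01 -0.01]
```

```bash
python3 -m inch '[{"grip":0.4,"dx":0.06,"dy":-0.04,"dz":0.15,"rx":0.05,"ry":0,"rz":0},{"grip":0.4,"dx":0,"dy":0,"dz":0,"rx":0,"ry":0,"rz":0},{"grip":0.4,"dx":0,"dy":0,"dz":0,"rx":0,"ry":0,"rz":0},{"grip":0.4,"dx":0,"dy":0,"dz":0,"rx":0,"ry":0,"rz":0}]'
python3 - <<'E'
from h import *
go(.3535,.316,.0165,180)
E
```

```text
time: 6.48
tool_pos: [0.3544, 0.3165, 0.0178]
ee_rot: [3.141, 0.003, 3.141]
wrist_force: [-0.2, -1.1, -0.0]
width: 0.0575
t 6.47 pos [0.3544 0.3165 0.0178] rpy [1.7994e+02 1.5000e-01 1.7997e+02] w 0.0575 F [-0.2 -1.1 -0. ]
need d [ 0.04 -0.02  0.05] r [ 0.01  0.03 -0.01]
```

```bash
python3 -m inch '[{"grip":0.4,"dx":0,"dy":0,"dz":0,"rx":0,"ry":0,"rz":0},{"grip":0.4,"dx":0,"dy":0,"dz":0,"rx":0,"ry":0,"rz":0},{"grip":0.4,"dx":0,"dy":0,"dz":-0.5,"rx":0,"ry":0,"rz":0},{"grip":0.4,"dx":0,"dy":0,"dz":-1,"rx":0,"ry":0,"rz":0},{"grip":0.4,"dx":0,"dy":0,"dz":-1,"rx":0,"ry":0,"rz":0},{"grip":0.4,"dx":0,"dy":0,"dz":-1,"rx":0,"ry":0,"rz":0},{"grip":0.4,"dx":0,"dy":0,"dz":-1,"rx":0,"ry":0,"rz":0},{"grip":0.4,"dx":0,"dy":0,"dz":-1,"rx":0,"ry":0,"rz":0},{"grip":0.4,"dx":0,"dy":0,"dz":-1,"rx":0,"ry":0,"rz":0},{"grip":0.4,"dx":0,"dy":0,"dz":-1,"rx":0,"ry":0,"rz":0},{"grip":0.4,"dx":0,"dy":0,"dz":0,"rx":0,"ry":0,"rz":0}]'
python3 - <<'E'
from h import *
go(.668,.128,.21,180)
E
```

```text
time: 7.85
tool_pos: [0.3525, 0.3154, 0.2149]
ee_rot: [3.141, 0.002, 3.141]
wrist_force: [1.4, -0.8, -1.9]
width: 0.0517
t 7.85 pos [0.3525 0.3154 0.2149] rpy [1.7994e+02 1.2000e-01 1.7997e+02] w 0.0517 F [ 1.4 -0.8 -1.9]
need d [-12.63  -7.49   0.21] r [ 0.01  0.02 -0.01]
```

```bash
python3 -m inch '[{"grip":0.4,"dx":-1,"dy":-0.6,"dz":0,"rx":0,"ry":0,"rz":0},{"grip":0.4,"dx":-1,"dy":-0.6,"dz":0,"rx":0,"ry":0,"rz":0},{"grip":0.4,"dx":-1,"dy":-0.6,"dz":0,"rx":0,"ry":0,"rz":0},{"grip":0.4,"dx":-1,"dy":-0.6,"dz":0,"rx":0,"ry":0,"rz":0},{"grip":0.4,"dx":-1,"dy":-0.6,"dz":0,"rx":0,"ry":0,"rz":0},{"grip":0.4,"dx":-1,"dy":-0.6,"dz":0,"rx":0,"ry":0,"rz":0},{"grip":0.4,"dx":-1,"dy":-0.6,"dz":0,"rx":0,"ry":0,"rz":0},{"grip":0.4,"dx":-1,"dy":-0.6,"dz":0,"rx":0,"ry":0,"rz":0},{"grip":0.4,"dx":-1,"dy":-0.6,"dz":0,"rx":0,"ry":0,"rz":0},{"grip":0.4,"dx":-1,"dy":-0.6,"dz":0,"rx":0,"ry":0,"rz":0},{"grip":0.4,"dx":-1,"dy":-0.6,"dz":0,"rx":0,"ry":0,"rz":0},{"grip":0.4,"dx":0,"dy":0,"dz":0,"rx":0,"ry":0,"rz":0}]'
python3 - <<'E'
from h import *
go(.668,.128,.15,180)
E
```

```text
time: 9.35
tool_pos: [0.6275, 0.1433, 0.193]
ee_rot: [-3.136, -0.028, -3.14]
wrist_force: [0.0, 0.1, -1.9]
width: 0.0516
t 9.35 pos [0.6275 0.1433 0.193 ] rpy [-179.67   -1.62 -179.92] w 0.0516 F [ 0.   0.1 -1.9]
need d [-1.67 -0.6   1.68] r [-0.07 -0.32  0.02]
```

```bash
python3 -m inch '[{"grip":0.4,"dx":-0.8,"dy":-0.3,"dz":0,"rx":-0.07,"ry":-0.3,"rz":0},{"grip":0.4,"dx":-0.8,"dy":-0.3,"dz":0.5,"rx":0,"ry":0,"rz":0},{"grip":0.4,"dx":0,"dy":0,"dz":0.5,"rx":0,"ry":0,"rz":0},{"grip":0.4,"dx":0,"dy":0,"dz":0,"rx":0,"ry":0,"rz":0}]'
python3 - <<'E'
from h import *
go(.668,.128,.12,180)
p=snap('top','t3.png');w=snap('wrist','w3.png');q=snap('scene','s3.png')
E
```

```text
time: 9.85
tool_pos: [0.6675, 0.1289, 0.1642]
ee_rot: [3.14, -0.003, -3.138]
wrist_force: [-0.3, 0.5, -2.0]
width: 0.0515
t 9.85 pos [0.6675 0.1289 0.1642] rpy [ 1.7993e+02 -1.7000e-01 -1.7980e+02] w 0.0515 F [-0.3  0.5 -2. ]
need d [-0.03 -0.04  1.77] r [ 0.01 -0.03  0.04]
```

View pics/w3.png

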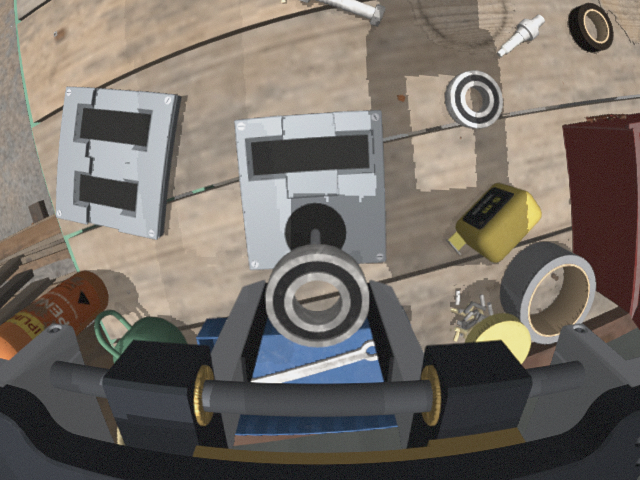

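View pics/s3.png

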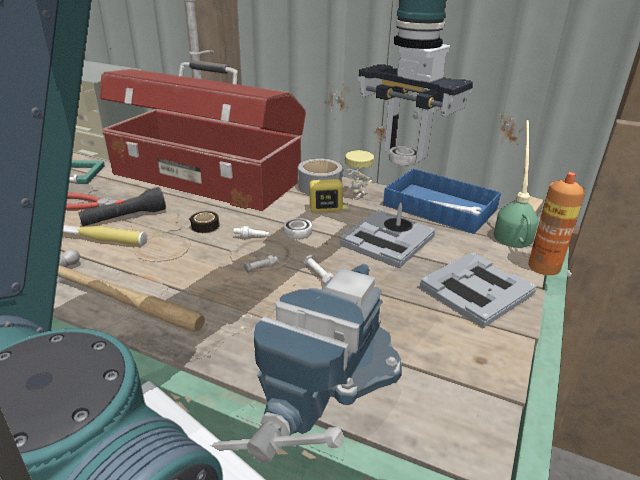

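Run:
```python
from h import *
w=snap('wrist')
f=w['frame'][:,:,::-1]
cv2.imwrite('pics/w3z.png',cv2.resize(f[190:360,240:400],None,fx=3.5,fy=3.5,interpolation=cv2.INTER_CUBIC))
go(.668,.128,.12,180)
print(wat(w,(317.5,296),.1624), wat(w,(316,231),.018))
```

```text
t 10.05 pos [0.6686 0.129  0.167 ] rpy [ 1.7991e+02  9.0000e-02 -1.7979e+02] w 0.0519 F [-0.6  0.7 -1. ]
need d [ 0.03 -0.04  1.88] r [0.02 0.02 0.04]
[0.66419593 0.12849166 0.1624    ] [0.66869713 0.12752809 0.018     ]
```

View pics/w3z.png

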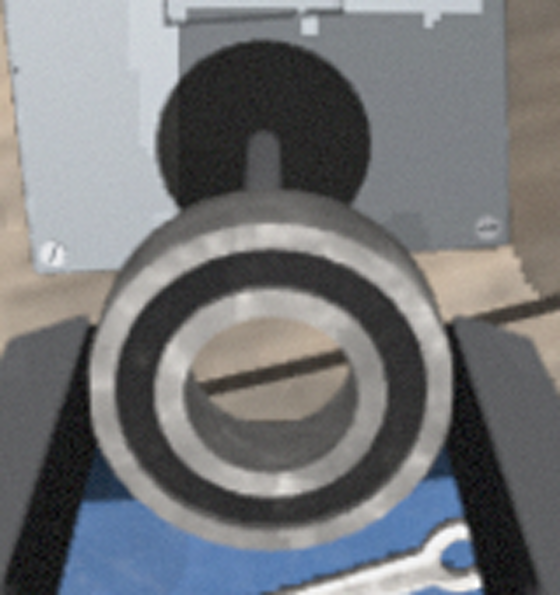

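```bash
python3 - <<'E'
from h import *
w=snap('wrist')
print(robot.get_obs()['tool_pos'],wat(w,(317.3,299.7),.165), wat(w,(315.4,230),.018), wat(w,(315.4,229),.064))
E
python3 -m inch '[{"grip":0.4,"dx":0,"dy":-0.04,"dz":0.7,"rx":0,"ry":0,"rz":0.04},{"grip":0.4,"dx":0,"dy":0,"dz":0.7,"rx":0,"ry":0,"rz":0},{"grip":0.4,"dx":0,"dy":0,"dz":0.6,"rx":0,"ry":0,"rz":0},{"grip":0.4,"dx":0,"dy":0,"dz":0,"rx":0,"ry":0,"rz":0},{"grip":0.4,"dx":0,"dy":0,"dz":0,"rx":0,"ry":0,"rz":0}]'
python3 - <<'E'
from h import *
go(.669,.128,.08,180)
w=snap('wrist','w4.png');q=snap('scene')
f=q['frame'][:,:,::-1]
cv2.imwrite('pics/s4.png',cv2.resize(f[150:280,330:480],None,fx=4,fy=4,interpolation=cv2.INTER_CUBIC))
E
```

```text
[0.66869326 0.12901125 0.1671573 ] [0.6654178  0.12839017 0.165     ] [0.66821161 0.12700572 0.018     ] [0.65537736 0.12711111 0.064     ]
time: 10.72
tool_pos: [0.6679, 0.1283, 0.113]
ee_rot: [3.14, 0.001, -3.141]
wrist_force: [0.3, -0.2, -0.8]
width: 0.0517
t 10.72 pos [0.6679 0.1283 0.113 ] rpy [ 1.7992e+02  3.0000e-02 -1.7997e+02] w 0.0517 F [ 0.3 -0.2 -0.8]
need d [-0.04 -0.01  1.32] r [0.02 0.01 0.01]
```

View pics/s4.png

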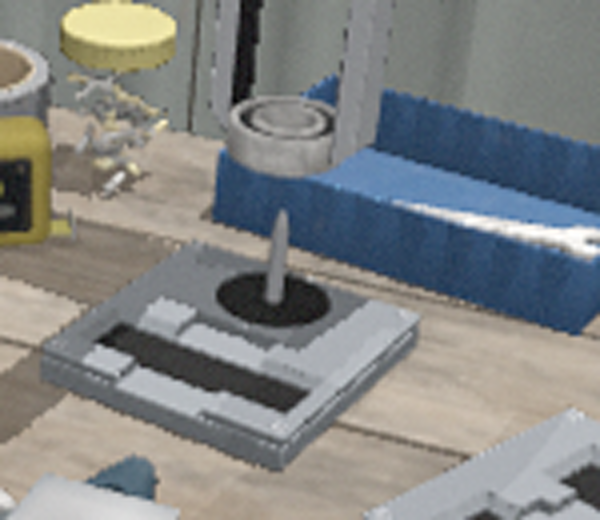

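View pics/w4.png

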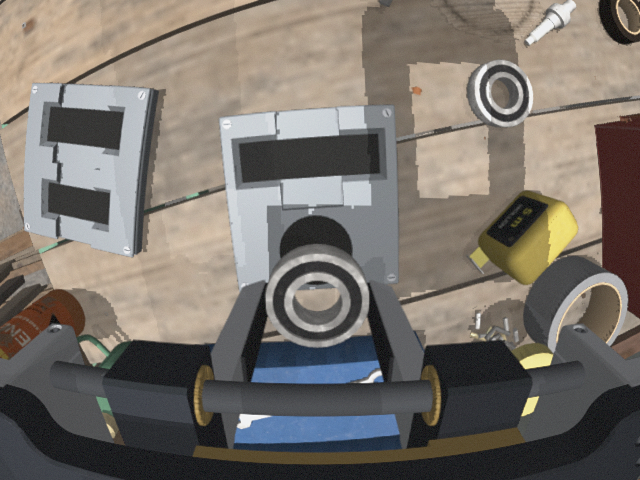

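```bash
python3 -m inch '[{"grip":0.4,"dx":-0.06,"dy":-0.01,"dz":0.5,"rx":0,"ry":0,"rz":0},{"grip":0.4,"dx":0,"dy":0,"dz":0.45,"rx":0,"ry":0,"rz":0},{"grip":0.4,"dx":0,"dy":0,"dz":0,"rx":0,"ry":0,"rz":0},{"grip":0.4,"dx":0,"dy":0,"dz":0,"rx":0,"ry":0,"rz":0}]'
python3 - <<'E'
from h import *
go(.669,.128,.036,180)
w=snap('wrist');q=snap('scene')
f=q['frame'][:,:,::-1]
a=cv2.resize(f[170:260,350:450],None,fx=4,fy=4,interpolation=cv2.INTER_CUBIC)
b=cv2.resize(w['frame'][:,:,::-1][230:350,255:375],None,fx=3,fy=3,interpolation=cv2.INTER_CUBIC)
cv2.imwrite('pics/s5.png',np.hstack([a,b]))
E
```

```text
time: 11.32
tool_pos: [0.6702, 0.1281, 0.0886]
ee_rot: [3.14, 0.002, -3.141]
wrist_force: [-0.2, -0.3, -1.3]
width: 0.0514
t 11.32 pos [0.6702 0.1281 0.0886] rpy [ 1.7991e+02  1.3000e-01 -1.7998e+02] w 0.0514 F [-0.2 -0.3 -1.3]
need d [ 0.05 -0.01  2.1 ] r [0.02 0.03 0.  ]
```

View pics/s5.png

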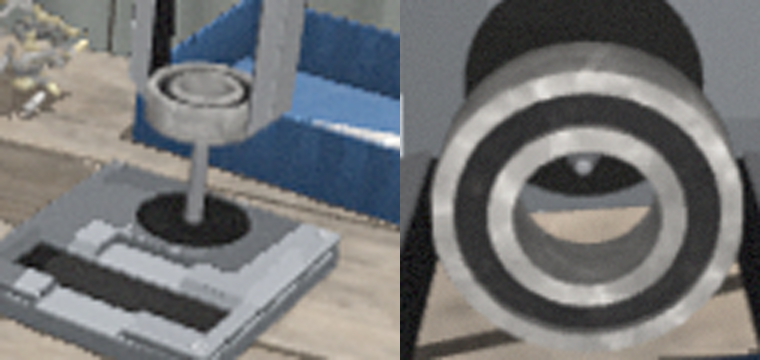

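Run:
```python
from h import *
w=snap('wrist'); print(robot.get_obs()['tool_pos'])
print('tip',wat(w,(316.5,285.5),.064),'ring',wat(w,(317.7,301.7),.0868), wat(w,(318,296),.0868))
```

```text
[0.67025075 0.12810814 0.0888865 ]
tip [0.66898579 0.12705357 0.064     ] ring [0.66798678 0.12765314 0.0868    ] [0.66484455 0.12779693 0.0868    ]
```

```bash
python3 -m inch '[{"grip":0.4,"dx":0.03,"dy":-0.02,"dz":0.5,"rx":0,"ry":0,"rz":0},{"grip":0.4,"dx":0,"dy":0,"dz":0.5,"rx":0,"ry":0,"rz":0},{"grip":0.4,"dx":0,"dy":0,"dz":0.5,"rx":0,"ry":0,"rz":0},{"grip":0.4,"dx":0,"dy":0,"dz":0.3,"rx":0,"ry":0,"rz":0},{"grip":0.4,"dx":0,"dy":0,"dz":0,"rx":0,"ry":0,"rz":0}]'
python3 - <<'E'
from h import *
go(.669,.128,.0358,180)
E
```

```text
time: 12.1
tool_pos: [0.6689, 0.1276, 0.0397]
ee_rot: [3.14, 0.001, -3.141]
wrist_force: [-0.5, 0.9, -2.1]
width: 0.0516
t 12.1 pos [0.6689 0.1276 0.0397] rpy [ 1.7992e+02  6.0000e-02 -1.7998e+02] w 0.0516 F [-0.5  0.9 -2.1]
need d [-0.    0.02  0.16] r [0.02 0.01 0.  ]
```

```bash
python3 -m inch '[{"grip":0.4,"dx":0,"dy":0,"dz":0.1,"rx":0,"ry":0,"rz":0},{"grip":0.4,"dx":0,"dy":0,"dz":0.04,"rx":0,"ry":0,"rz":0},{"grip":0.4,"dx":0,"dy":0,"dz":0,"rx":0,"ry":0,"rz":0}]'
python3 - <<'E'
from h import *
go(.669,.128,.0358,180)
E
```

```text
time: 12.48
tool_pos: [0.6697, 0.1277, 0.037]
ee_rot: [3.14, 0.003, -3.141]
wrist_force: [0.4, -0.2, -1.5]
width: 0.0519
t 12.47 pos [0.6697 0.1277 0.037 ] rpy [ 1.7991e+02  1.7000e-01 -1.7998e+02] w 0.0519 F [ 0.4 -0.2 -1.5]
need d [0.03 0.01 0.05] r [0.02 0.03 0.01]
```

```bash
python3 -m inch '[{"grip":0.4,"dx":0,"dy":0,"dz":0.06,"rx":0,"ry":0,"rz":0},{"grip":0.4,"dx":0,"dy":0,"dz":0.06,"rx":0,"ry":0,"rz":0},{"grip":0.4,"dx":0,"dy":0,"dz":0.03,"rx":0,"ry":0,"rz":0}]'
python3 - <<'E'
from h import *
go(.669,.128,.0358,180)
E
```

```text
time: 12.85
tool_pos: [0.6703, 0.1278, 0.036]
ee_rot: [3.14, 0.005, -3.141]
wrist_force: [-1.7, -0.3, 1.2]
width: 0.0517
t 12.85 pos [0.6703 0.1278 0.036 ] rpy [ 179.9     0.31 -179.97] w 0.0517 F [-1.7 -0.3  1.2]
need d [0.05 0.01 0.01] r [0.02 0.06 0.01]
```

```bash
python3 -m inch '[{"grip":0.4,"dx":0.04,"dy":0,"dz":0.04,"rx":0,"ry":0,"rz":0},{"grip":0.4,"dx":0,"dy":0,"dz":0.02,"rx":0,"ry":0,"rz":0}]'
python3 - <<'E'
from h import *
go(.669,.128,.0358,180)
E
python3 -m inch '[{"grip":0.6,"dx":0,"dy":0,"dz":0,"rx":0,"ry":0,"rz":0},{"grip":0.75,"dx":0,"dy":0,"dz":0,"rx":0,"ry":0,"rz":0},{"grip":0.75,"dx":0,"dy":0,"dz":0,"rx":0,"ry":0,"rz":0}]'
```

```text
time: 13.1
tool_pos: [0.6703, 0.1278, 0.0359]
ee_rot: [3.14, 0.008, -3.141]
wrist_force: [-2.0, 0.0, 3.5]
width: 0.0519
t 13.1 pos [0.6703 0.1278 0.0359] rpy [ 179.89    0.48 -179.97] w 0.0519 F [-2.   0.   3.5]
need d [0.05 0.01 0.01] r [0.02 0.1  0.01]
time: 13.48
tool_pos: [0.6703, 0.1279, 0.0348]
ee_rot: [3.139, 0.008, -3.141]
wrist_force: [0.6, 1.0, -0.9]
width: 0.07
```

Bearing a is down and released. Next I'll go up and on to bearing b at about (0.544, 0.270).

```bash
python3 -m inch '[{"grip":0.75,"dx":0,"dy":0,"dz":-0.7,"rx":0,"ry":0.1,"rz":0},{"grip":0.75,"dx":0,"dy":0,"dz":-1,"rx":0,"ry":0,"rz":0},{"grip":0.9,"dx":0,"dy":0,"dz":-1,"rx":0,"ry":0,"rz":0},{"grip":1,"dx":0,"dy":0,"dz":-1,"rx":0,"ry":0,"rz":0},{"grip":1,"dx":0,"dy":0,"dz":-1,"rx":0,"ry":0,"rz":0},{"grip":1,"dx":0,"dy":0,"dz":-1,"rx":0,"ry":0,"rz":0},{"grip":1,"dx":0,"dy":0,"dz":-1,"rx":0,"ry":0,"rz":0},{"grip":1,"dx":0,"dy":0,"dz":-1,"rx":0,"ry":0,"rz":0},{"grip":1,"dx":0.5,"dy":0.5,"dz":0,"rx":0,"ry":0,"rz":0}]'
python3 - <<'E'
from h import *
go(.544,.270,.21,180)
w=snap('top','t6.png')
E
```

```text
time: 14.6
tool_pos: [0.6574, 0.1396, 0.2281]
ee_rot: [3.14, -0.007, 3.14]
wrist_force: [-0.5, 1.0, 0.3]
width: 0.0942
t 14.6 pos [0.6574 0.1396 0.2281] rpy [179.89  -0.4  179.93] w 0.0942 F [-0.5  1.   0.3]
need d [4.54 5.21 0.77] r [ 0.02 -0.08 -0.01]
```

View pics/t6.png

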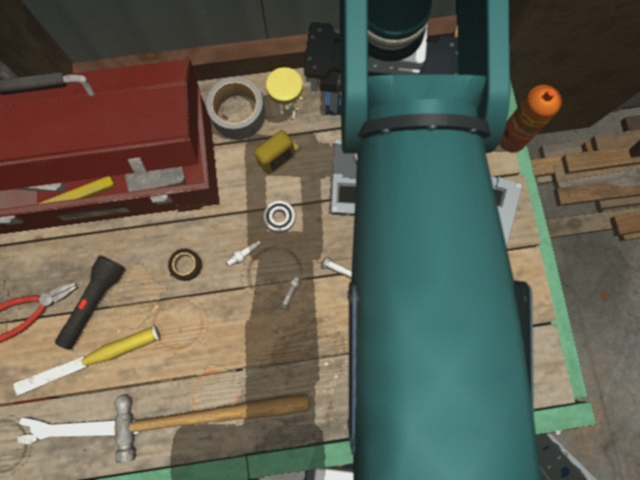

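```bash
python3 -m inch '[{"grip":1,"dx":0.8,"dy":0.9,"dz":0,"rx":0,"ry":-0.08,"rz":0},{"grip":1,"dx":0.8,"dy":0.9,"dz":0,"rx":0,"ry":0,"rz":0},{"grip":1,"dx":0.8,"dy":0.9,"dz":0,"rx":0,"ry":0,"rz":0},{"grip":1,"dx":0.8,"dy":0.9,"dz":0,"rx":0,"ry":0,"rz":0},{"grip":1,"dx":0.8,"dy":0.9,"dz":0,"rx":0,"ry":0,"rz":0},{"grip":1,"dx":0.5,"dy":0.6,"dz":0.5,"rx":0,"ry":0,"rz":0},{"grip":1,"dx":0,"dy":0,"dz":0.5,"rx":0,"ry":0,"rz":0},{"grip":1,"dx":0,"dy":0,"dz":0.5,"rx":0,"ry":0,"rz":0},{"grip":1,"dx":0,"dy":0,"dz":0,"rx":0,"ry":0,"rz":0}]'
python3 - <<'E'
from h import *
go(.544,.270,.0175,180)
w=snap('wrist','w6.png')
E
```

```text
time: 15.78
tool_pos: [0.527, 0.2748, 0.1719]
ee_rot: [-3.139, -0.029, -3.134]
wrist_force: [1.0, 0.9, 0.6]
width: 0.0942
t 15.78 pos [0.527  0.2748 0.1719] rpy [-179.83   -1.66 -179.58] w 0.0942 F [1.  0.9 0.6]
need d [-0.85 -0.18  6.16] r [-0.03 -0.33  0.08]
```

View pics/w6.png

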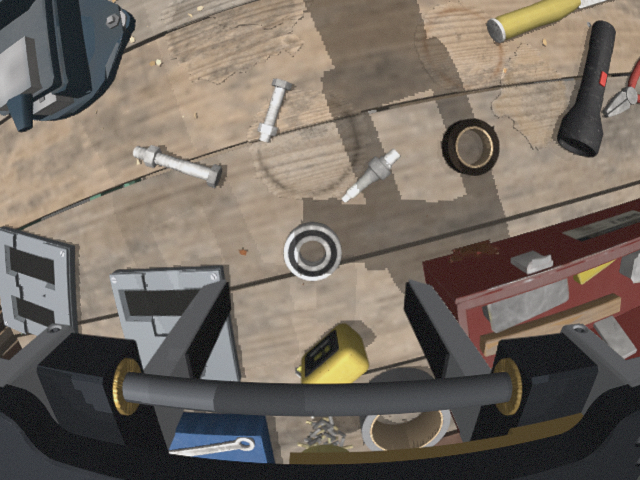

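```bash
python3 - <<'E'
from h import *
w=snap('wrist'); print(robot.get_obs()['tool_pos'])
for n,px,z in [('b',(312.5,251),.016),('plug hexend',(397,152),.011),('plug tip',(344,200),.011),('sb head',(284,80),.008),('sb tip',(266,140),.008),('lb head',(221,181),.009),('lb tip',(134,149),.009)]: print(n,wat(w,px,z)[:2].round(4))
E
python3 -m inch '[{"grip":1,"dx":-0.8,"dy":-0.1,"dz":0.8,"rx":0,"ry":-0.33,"rz":0.08},{"grip":1,"dx":0,"dy":0,"dz":0.8,"rx":0,"ry":0,"rz":0},{"grip":1,"dx":0,"dy":0,"dz":0.8,"rx":0,"ry":0,"rz":0},{"grip":1,"dx":0,"dy":0,"dz":0.8,"rx":0,"ry":0,"rz":0},{"grip":1,"dx":0,"dy":0,"dz":0,"rx":0,"ry":0,"rz":0}]'
python3 - <<'E'
from h import *
go(.5445,.270,.0175,180)
E
```

```text
[0.52800767 0.2750271  0.17380488]
b [0.5442 0.2696]
plug hexend [0.4535 0.3443]
plug tip [0.4979 0.2976]
sb head [0.3901 0.2434]
sb tip [0.4443 0.2276]
lb head [0.4807 0.1856]
lb tip [0.4466 0.0972]
time: 16.5
tool_pos: [0.554, 0.2709, 0.0961]
ee_rot: [3.14, 0.013, 3.136]
wrist_force: [-0.2, 0.3, 0.3]
width: 0.0941
t 16.5 pos [0.554  0.2709 0.0961] rpy [179.92   0.76 179.71] w 0.0941 F [-0.2  0.3  0.3]
need d [ 0.42 -0.04  3.14] r [ 0.02  0.15 -0.06]
```

```bash
python3 -m inch '[{"grip":1,"dx":0.4,"dy":-0.04,"dz":0.8,"rx":0,"ry":0.15,"rz":-0.06},{"grip":1,"dx":0,"dy":0,"dz":0.8,"rx":0,"ry":0,"rz":0},{"grip":1,"dx":0,"dy":0,"dz":0.7,"rx":0,"ry":0,"rz":0},{"grip":1,"dx":0,"dy":0,"dz":0.3,"rx":0,"ry":0,"rz":0},{"grip":1,"dx":0,"dy":0,"dz":0,"rx":0,"ry":0,"rz":0}]'
python3 - <<'E'
from h import *
go(.5445,.270,.0175,180)
E
```

```text
time: 17.12
tool_pos: [0.5499, 0.2707, 0.0364]
ee_rot: [3.136, 0.012, 3.14]
wrist_force: [-0.1, 0.0, -0.2]
width: 0.0938
t 17.12 pos [0.5499 0.2707 0.0364] rpy [179.67   0.67 179.89] w 0.0938 F [-0.1  0.  -0.2]
need d [ 0.23 -0.03  0.75] r [ 0.07  0.13 -0.02]
```

```bash
python3 -m inch '[{"grip":1,"dx":0.22,"dy":-0.03,"dz":0.4,"rx":0.07,"ry":0.13,"rz":-0.02},{"grip":1,"dx":0,"dy":0,"dz":0.3,"rx":0,"ry":0,"rz":0},{"grip":1,"dx":0,"dy":0,"dz":0,"rx":0,"ry":0,"rz":0}]'
python3 - <<'E'
from h import *
go(.5445,.270,.0175,180)
E
```

```text
time: 17.5
tool_pos: [0.5451, 0.2703, 0.0192]
ee_rot: [3.141, 0.002, -3.142]
wrist_force: [-0.2, 0.9, 0.5]
width: 0.0942
t 17.5 pos [0.5451 0.2703 0.0192] rpy [ 1.7999e+02  1.0000e-01 -1.8000e+02] w 0.0942 F [-0.2  0.9  0.5]
need d [ 0.02 -0.01  0.07] r [0.   0.02 0.  ]
```

```bash
python3 -m inch '[{"grip":0.4,"dx":0.02,"dy":-0.01,"dz":0.06,"rx":0,"ry":0.02,"rz":0},{"grip":0.4,"dx":0,"dy":0,"dz":0,"rx":0,"ry":0,"rz":0},{"grip":0.4,"dx":0,"dy":0,"dz":0,"rx":0,"ry":0,"rz":0},{"grip":0.4,"dx":0,"dy":0,"dz":0,"rx":0,"ry":0,"rz":0},{"grip":0.4,"dx":0,"dy":0,"dz":0,"rx":0,"ry":0,"rz":0},{"grip":0.4,"dx":0,"dy":0,"dz":0,"rx":0,"ry":0,"rz":0},{"grip":0.4,"dx":0,"dy":0,"dz":0,"rx":0,"ry":0,"rz":0}]'
python3 - <<'E'
from h import *
go(.5445,.270,.21,180)
E
```

```text
time: 18.38
tool_pos: [0.5451, 0.2703, 0.0184]
ee_rot: [3.141, 0.002, 3.142]
wrist_force: [0.3, 0.9, 0.1]
width: 0.0516
t 18.38 pos [0.5451 0.2703 0.0184] rpy [1.7995e+02 9.0000e-02 1.8000e+02] w 0.0516 F [0.3 0.9 0.1]
need d [ 0.01 -0.01 -7.66] r [ 0.01  0.02 -0.  ]
```

```bash
python3 -m inch '[{"grip":0.4,"dx":0,"dy":0,"dz":-0.5,"rx":0,"ry":0,"rz":0},{"grip":0.4,"dx":0,"dy":0,"dz":-1,"rx":0,"ry":0,"rz":0},{"grip":0.4,"dx":0,"dy":0,"dz":-1,"rx":0,"ry":0,"rz":0},{"grip":0.4,"dx":0,"dy":0,"dz":-1,"rx":0,"ry":0,"rz":0},{"grip":0.4,"dx":0,"dy":0,"dz":-1,"rx":0,"ry":0,"rz":0},{"grip":0.4,"dx":0,"dy":0,"dz":-1,"rx":0,"ry":0,"rz":0},{"grip":0.4,"dx":0,"dy":0,"dz":-1,"rx":0,"ry":0,"rz":0},{"grip":0.4,"dx":0,"dy":0,"dz":-1,"rx":0,"ry":0,"rz":0},{"grip":0.4,"dx":0,"dy":0,"dz":0,"rx":0,"ry":0,"rz":0}]'
python3 - <<'E'
from h import *
go(.669,.128,.21,180)
E
```

```text
time: 19.5
tool_pos: [0.5437, 0.2698, 0.2155]
ee_rot: [3.141, 0.001, -3.141]
wrist_force: [0.6, -0.6, -2.0]
width: 0.0517
t 19.5 pos [0.5437 0.2698 0.2155] rpy [ 1.7997e+02  5.0000e-02 -1.7998e+02] w 0.0517 F [ 0.6 -0.6 -2. ]
need d [-5.01 -5.67  0.22] r [0.01 0.01 0.  ]
```

```bash
python3 -m inch '[{"grip":0.4,"dx":-0.8,"dy":-0.9,"dz":0,"rx":0,"ry":0,"rz":0},{"grip":0.4,"dx":-0.8,"dy":-0.9,"dz":0,"rx":0,"ry":0,"rz":0},{"grip":0.4,"dx":-0.8,"dy":-0.9,"dz":0,"rx":0,"ry":0,"rz":0},{"grip":0.4,"dx":-0.8,"dy":-0.9,"dz":0,"rx":0,"ry":0,"rz":0},{"grip":0.4,"dx":-0.8,"dy":-0.9,"dz":0,"rx":0,"ry":0,"rz":0},{"grip":0.4,"dx":-0.8,"dy":-0.9,"dz":0,"rx":0,"ry":0,"rz":0},{"grip":0.4,"dx":0,"dy":0,"dz":0,"rx":0,"ry":0,"rz":0}]'
python3 - <<'E'
from h import *
go(.669,.128,.12,180)
E
```

```text
time: 20.38
tool_pos: [0.6628, 0.1309, 0.2042]
ee_rot: [-3.14, -0.015, -3.139]
wrist_force: [0.1, 0.4, -1.5]
width: 0.0515
t 20.38 pos [0.6628 0.1309 0.2042] rpy [-179.91   -0.87 -179.86] w 0.0515 F [ 0.1  0.4 -1.5]
need d [-0.3  -0.11  3.37] r [-0.02 -0.17  0.03]
```

```bash
python3 -m inch '[{"grip":0.4,"dx":-0.25,"dy":-0.11,"dz":0.8,"rx":-0.02,"ry":-0.17,"rz":0.03},{"grip":0.4,"dx":0,"dy":0,"dz":0.8,"rx":0,"ry":0,"rz":0},{"grip":0.4,"dx":0,"dy":0,"dz":0.8,"rx":0,"ry":0,"rz":0},{"grip":0.4,"dx":0,"dy":0,"dz":0.8,"rx":0,"ry":0,"rz":0},{"grip":0.4,"dx":0,"dy":0,"dz":0,"rx":0,"ry":0,"rz":0}]'
python3 - <<'E'
from h import *
go(.6695,.1275,.09,180)
E
```

```text
time: 21.0
tool_pos: [0.6636, 0.132, 0.1168]
ee_rot: [3.139, -0.01, -3.139]
wrist_force: [0.4, 0.6, -1.9]
width: 0.0513
t 21.0 pos [0.6636 0.132  0.1168] rpy [ 179.87   -0.59 -179.83] w 0.0513 F [ 0.4  0.6 -1.9]
need d [-0.25 -0.18  1.07] r [ 0.03 -0.12  0.03]
```

```bash
python3 -m inch '[{"grip":0.4,"dx":-0.25,"dy":-0.18,"dz":0.5,"rx":0.03,"ry":-0.12,"rz":0.03},{"grip":0.4,"dx":0,"dy":0,"dz":0.5,"rx":0,"ry":0,"rz":0},{"grip":0.4,"dx":0,"dy":0,"dz":0,"rx":0,"ry":0,"rz":0},{"grip":0.4,"dx":0,"dy":0,"dz":0,"rx":0,"ry":0,"rz":0}]'
python3 - <<'E'
from h import *
go(.6695,.1275,.0524,180)
w=snap('wrist');q=snap('scene')
f=q['frame'][:,:,::-1]
a=cv2.resize(f[170:260,350:450],None,fx=4,fy=4,interpolation=cv2.INTER_CUBIC)
b=cv2.resize(w['frame'][:,:,::-1][230:350,255:375],None,fx=3,fy=3,interpolation=cv2.INTER_CUBIC)
cv2.imwrite('pics/s7.png',np.hstack([a,b]))
E
```

```text
time: 21.5
tool_pos: [0.6705, 0.1282, 0.092]
ee_rot: [3.142, 0.003, -3.141]
wrist_force: [-0.5, 0.2, -2.2]
width: 0.0513
t 21.5 pos [0.6705 0.1282 0.092 ] rpy [ 180.      0.2  -179.94] w 0.0513 F [-0.5  0.2 -2.2]
need d [ 0.05 -0.03  1.58] r [0.   0.04 0.01]
```

View pics/s7.png

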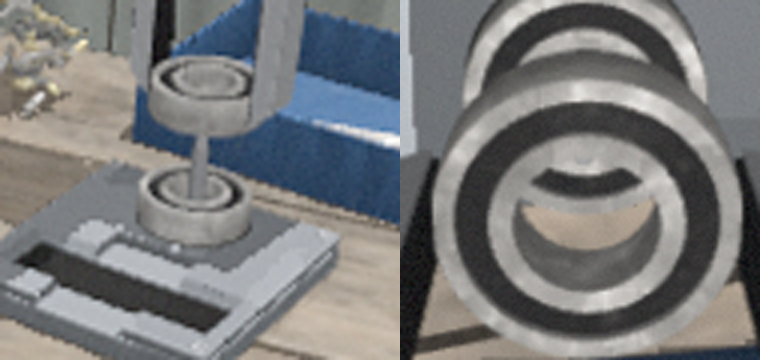

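The first bearing lies flat on the board, round the post. The second hangs above it, with the post tip showing in its bore. Lowering.

```bash
python3 -m inch '[{"grip":0.4,"dx":0.04,"dy":-0.03,"dz":0.4,"rx":0,"ry":0.04,"rz":0.01},{"grip":0.4,"dx":0,"dy":0,"dz":0.4,"rx":0,"ry":0,"rz":0},{"grip":0.4,"dx":0,"dy":0,"dz":0.4,"rx":0,"ry":0,"rz":0},{"grip":0.4,"dx":0,"dy":0,"dz":0.15,"rx":0,"ry":0,"rz":0},{"grip":0.4,"dx":0,"dy":0,"dz":0,"rx":0,"ry":0,"rz":0}]'
python3 - <<'E'
from h import *
go(.6695,.1275,.0524,180)
E
```

```text
time: 22.22
tool_pos: [0.6693, 0.1273, 0.0558]
ee_rot: [3.142, -0.001, -3.142]
wrist_force: [-0.1, 0.2, -1.0]
width: 0.0512
t 22.23 pos [0.6693 0.1273 0.0558] rpy [ 1.7999e+02 -4.0000e-02 -1.8000e+02] w 0.0512 F [-0.1  0.2 -1. ]
need d [-0.01  0.01  0.13] r [ 0.   -0.01  0.  ]
```

```bash
python3 -m inch '[{"grip":0.4,"dx":0,"dy":0,"dz":0.1,"rx":0,"ry":0,"rz":0},{"grip":0.4,"dx":0,"dy":0,"dz":0.06,"rx":0,"ry":0,"rz":0},{"grip":0.4,"dx":0,"dy":0,"dz":0.04,"rx":0,"ry":0,"rz":0}]'
python3 -m inch '[{"grip":0.4,"dx":0,"dy":0,"dz":0.05,"rx":0,"ry":0,"rz":0},{"grip":0.4,"dx":0,"dy":0,"dz":0.04,"rx":0,"ry":0,"rz":0}]'
```

```text
time: 22.6
tool_pos: [0.6699, 0.1274, 0.0524]
ee_rot: [3.141, 0.001, -3.141]
wrist_force: [-1.7, -1.2, 2.6]
width: 0.0514
time: 22.85
tool_pos: [0.6702, 0.1274, 0.0524]
ee_rot: [3.141, 0.003, -3.141]
wrist_force: [-2.4, -0.5, 4.1]
width: 0.0519
```

```bash
python3 -m inch '[{"grip":0.6,"dx":0,"dy":0,"dz":0,"rx":0,"ry":0,"rz":0},{"grip":0.75,"dx":0,"dy":0,"dz":0,"rx":0,"ry":0,"rz":0},{"grip":0.75,"dx":0,"dy":0,"dz":0,"rx":0,"ry":0,"rz":0},{"grip":0.75,"dx":0,"dy":0,"dz":-0.7,"rx":0,"ry":0,"rz":0},{"grip":0.75,"dx":0,"dy":0,"dz":-1,"rx":0,"ry":0,"rz":0},{"grip":0.75,"dx":0,"dy":0,"dz":-1,"rx":0,"ry":0,"rz":1},{"grip":0.75,"dx":0,"dy":0,"dz":-1,"rx":0,"ry":0,"rz":1},{"grip":0.75,"dx":0,"dy":0,"dz":-1,"rx":0,"ry":0,"rz":1},{"grip":0.75,"dx":0,"dy":0,"dz":-1,"rx":0,"ry":0,"rz":1},{"grip":0.75,"dx":0,"dy":0,"dz":-1,"rx":0,"ry":0,"rz":1},{"grip":0.75,"dx":0,"dy":0,"dz":0,"rx":0,"ry":0,"rz":1},{"grip":0.75,"dx":0,"dy":0,"dz":0,"rx":0,"ry":0,"rz":1}]'
python3 - <<'E'
from h import *
go(.6695,.1275,.215,71)
q=snap('scene')
f=q['frame'][:,:,::-1]
cv2.imwrite('pics/s8.png',cv2.resize(f[170:280,330:450],None,fx=4,fy=4,interpolation=cv2.INTER_CUBIC))
E
```

```text
time: 24.35
tool_pos: [0.6719, 0.1276, 0.2368]
ee_rot: [3.129, 0.013, 2.511]
wrist_force: [1.0, 0.6, -0.4]
width: 0.0705
t 24.35 pos [0.6719 0.1276 0.2368] rpy [179.29   0.77 143.84] w 0.0705 F [ 1.   0.6 -0.4]
need d [ 0.09 -0.07  0.87] r [ 0.22  0.04 14.57]
```

View pics/s8.png

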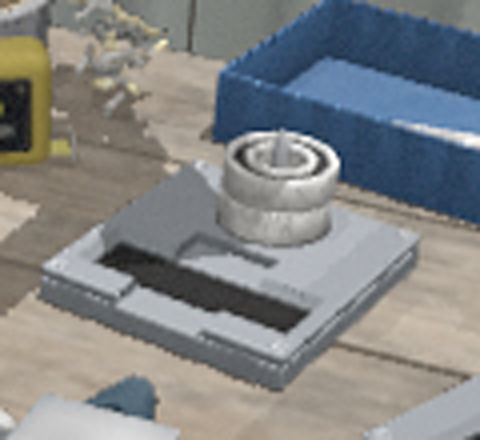

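```bash
python3 -m inch '[{"grip":0.6,"dx":0,"dy":0,"dz":0,"rx":0.2,"ry":0,"rz":1},{"grip":0.6,"dx":0,"dy":0,"dz":0,"rx":0,"ry":0,"rz":1},{"grip":0.6,"dx":0,"dy":0,"dz":0,"rx":0,"ry":0,"rz":1},{"grip":0.6,"dx":0,"dy":0,"dz":0,"rx":0,"ry":0,"rz":1},{"grip":0.6,"dx":0,"dy":0,"dz":0,"rx":0,"ry":0,"rz":1},{"grip":0.6,"dx":0,"dy":0,"dz":0,"rx":0,"ry":0,"rz":1},{"grip":0.6,"dx":0,"dy":0,"dz":0,"rx":0,"ry":0,"rz":1},{"grip":0.6,"dx":0,"dy":0,"dz":0,"rx":0,"ry":0,"rz":1},{"grip":0.6,"dx":0,"dy":0,"dz":0,"rx":0,"ry":0,"rz":1},{"grip":0.6,"dx":0,"dy":0,"dz":0,"rx":0,"ry":0,"rz":1},{"grip":0.6,"dx":0,"dy":0,"dz":0,"rx":0,"ry":0,"rz":1},{"grip":0.6,"dx":0,"dy":0,"dz":0,"rx":0,"ry":0,"rz":1}]'
python3 - <<'E'
from h import *
go(.465,.149,.215,71)
E
```

```text
time: 25.9
tool_pos: [0.673, 0.1278, 0.2516]
ee_rot: [3.117, 0.007, 1.442]
wrist_force: [-0.6, -0.1, -0.1]
width: 0.0564
t 25.9 pos [0.673  0.1278 0.2516] rpy [178.58   0.4   82.63] w 0.0564 F [-0.6 -0.1 -0.1]
need d [-0.21 -8.39  1.26] r [0.29 0.05 2.33]
```

```bash
python3 -m inch '[{"grip":0.6,"dx":0,"dy":0,"dz":0.3,"rx":0.29,"ry":0.05,"rz":0.8},{"grip":0.6,"dx":0,"dy":0,"dz":0.3,"rx":0,"ry":0,"rz":0.8},{"grip":0.6,"dx":0,"dy":0,"dz":0.3,"rx":0,"ry":0,"rz":0.6},{"grip":0.6,"dx":-0.2,"dy":-0.9,"dz":0,"rx":0,"ry":0,"rz":0},{"grip":0.6,"dx":-0.2,"dy":-0.9,"dz":0,"rx":0,"ry":0,"rz":0},{"grip":0.6,"dx":-0.2,"dy":-0.9,"dz":0,"rx":0,"ry":0,"rz":0},{"grip":0.6,"dx":-0.2,"dy":-0.9,"dz":0,"rx":0,"ry":0,"rz":0},{"grip":0.6,"dx":-0.2,"dy":-0.9,"dz":0,"rx":0,"ry":0,"rz":0},{"grip":0.6,"dx":-0.2,"dy":-0.9,"dz":0,"rx":0,"ry":0,"rz":0},{"grip":0.6,"dx":0,"dy":0,"dz":0,"rx":0,"ry":0,"rz":0}]'
python3 - <<'E'
from h import *
go(.465,.149,.15,71)
E
```

```text
time: 27.15
tool_pos: [0.5328, 0.142, 0.2378]
ee_rot: [3.131, -0.004, 1.256]
wrist_force: [0.3, 0.2, -0.4]
width: 0.0563
t 27.15 pos [0.5328 0.142  0.2378] rpy [179.36  -0.22  71.97] w 0.0563 F [ 0.3  0.2 -0.4]
need d [-0.59 -2.7   3.48] r [ 0.13 -0.05  0.19]
```

```bash
python3 -m inch '[{"grip":0.6,"dx":-0.2,"dy":-0.9,"dz":0,"rx":0.13,"ry":-0.05,"rz":0.19},{"grip":0.6,"dx":-0.2,"dy":-0.9,"dz":0.3,"rx":0,"ry":0,"rz":0},{"grip":0.6,"dx":-0.2,"dy":-0.9,"dz":0.8,"rx":0,"ry":0,"rz":0},{"grip":0.6,"dx":0,"dy":0,"dz":0.8,"rx":0,"ry":0,"rz":0},{"grip":0.6,"dx":0,"dy":0,"dz":0.8,"rx":0,"ry":0,"rz":0},{"grip":0.6,"dx":0,"dy":0,"dz":0.5,"rx":0,"ry":0,"rz":0},{"grip":0.6,"dx":0,"dy":0,"dz":0,"rx":0,"ry":0,"rz":0}]'
python3 - <<'E'
from h import *
go(.465,.149,.07,71)
w=snap('wrist','w9.png')
E
```

```text
time: 28.02
tool_pos: [0.4692, 0.1492, 0.1601]
ee_rot: [3.132, -0.004, 1.242]
wrist_force: [1.1, -0.0, -0.5]
width: 0.056
t 28.02 pos [0.4692 0.1492 0.1601] rpy [179.44  -0.24  71.15] w 0.056 F [ 1.1 -0.  -0.5]
need d [-0.08 -0.19  3.6 ] r [ 0.11 -0.05  0.03]
```

View pics/w9.png

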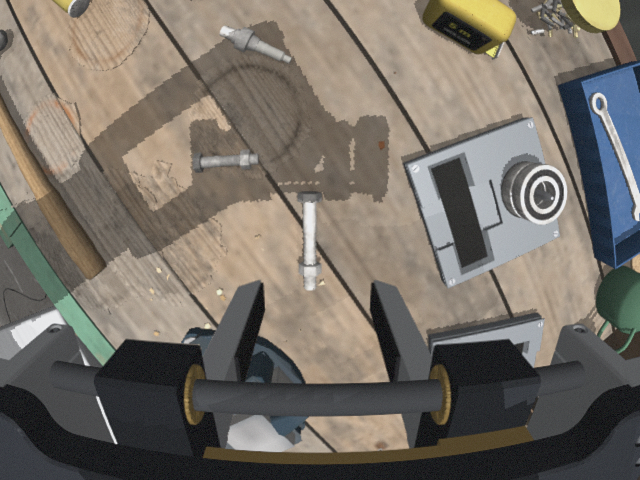

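```bash
python3 - <<'E'
from h import *
w=snap('wrist'); print(robot.get_obs()['tool_pos'])
def sg(n,a,b,z):
    A,B=wat(w,a,z)[:2],wat(w,b,z)[:2];d=A-B;print(n,((A+B)/2).round(4),np.hypot(*d).round(4),np.degrees(np.arctan2(d[1],d[0])).round(1),A.round(4),B.round(4))
sg('long',(309.5,192),(311,290),.009); sg('long shank',(309.7,201),(310.7,263),.009)
sg('short',(193,163),(257,159),.008); sg('plug',(221,31),(292,60),.011)
E
python3 -m inch '[{"grip":0.6,"dx":-0.07,"dy":-0.18,"dz":0.8,"rx":0.11,"ry":-0.05,"rz":0},{"grip":0.6,"dx":0,"dy":0,"dz":0.8,"rx":0,"ry":0,"rz":0},{"grip":0.6,"dx":0,"dy":0,"dz":0.8,"rx":0,"ry":0,"rz":0},{"grip":0.6,"dx":0,"dy":0,"dz":0.8,"rx":0,"ry":0,"rz":0},{"grip":0.6,"dx":0,"dy":0,"dz":0.4,"rx":0,"ry":0,"rz":0},{"grip":0.6,"dx":0,"dy":0,"dz":0,"rx":0,"ry":0,"rz":0}]'
python3 - <<'E'
from h import *
go(.465,.149,.0165,71)
E
```

```text
[0.46985334 0.14934799 0.16140024]
long [0.4628 0.1397] 0.0913 71.7 [0.4771 0.183 ] [0.4485 0.0963]
long shank [0.4658 0.1486] 0.0568 71.8 [0.4747 0.1755] [0.4569 0.1216]
short [0.4163 0.2338] 0.0579 162.5 [0.3887 0.2425] [0.4439 0.2251]
plug [0.4761 0.3196] 0.0682 135.1 [0.4519 0.3437] [0.5002 0.2956]
time: 28.88
tool_pos: [0.4653, 0.1492, 0.0671]
ee_rot: [3.139, -0.001, 1.242]
wrist_force: [-1.0, -0.3, -0.7]
width: 0.0565
t 28.88 pos [0.4653 0.1492 0.0671] rpy [ 1.7986e+02 -8.0000e-02  7.1170e+01] w 0.0565 F [-1.  -0.3 -0.7]
need d [-0.01 -0.01  2.02] r [ 0.03 -0.02  0.03]
```

```bash
python3 -m inch '[{"grip":0.6,"dx":-0.03,"dy":0,"dz":0.7,"rx":0,"ry":0,"rz":-0.08},{"grip":0.6,"dx":0,"dy":0,"dz":0.6,"rx":0,"ry":0,"rz":0},{"grip":0.6,"dx":0,"dy":0,"dz":0.45,"rx":0,"ry":0,"rz":0},{"grip":0.6,"dx":0,"dy":0,"dz":0.1,"rx":0,"ry":0,"rz":0},{"grip":0.6,"dx":0,"dy":0,"dz":0,"rx":0,"ry":0,"rz":0}]'
python3 - <<'E'
from h import *
go(.465,.149,.0165,71)
E
```

```text
time: 29.5
tool_pos: [0.466, 0.1486, 0.0186]
ee_rot: [3.137, -0.002, 1.25]
wrist_force: [0.1, 0.1, -0.3]
width: 0.0565
t 29.5 pos [0.466  0.1486 0.0186] rpy [ 1.7976e+02 -1.4000e-01  7.1590e+01] w 0.0565 F [ 0.1  0.1 -0.3]
need d [ 0.   -0.04  0.09] r [ 0.05 -0.03  0.12]
```

```bash
python3 -m inch '[{"grip":0.3,"dx":0,"dy":0,"dz":0.09,"rx":0.05,"ry":0,"rz":0},{"grip":0.05,"dx":0,"dy":0,"dz":0,"rx":0,"ry":0,"rz":0},{"grip":0.05,"dx":0,"dy":0,"dz":0,"rx":0,"ry":0,"rz":0},{"grip":0.05,"dx":0,"dy":0,"dz":0,"rx":0,"ry":0,"rz":0},{"grip":0.05,"dx":0,"dy":0,"dz":0,"rx":0,"ry":0,"rz":0},{"grip":0.05,"dx":0,"dy":0,"dz":0,"rx":0,"ry":0,"rz":0},{"grip":0.05,"dx":0,"dy":0,"dz":0,"rx":0,"ry":0,"rz":0}]'
python3 - <<'E'
from h import *
go(.465,.149,.0165,71)
E
```

```text
time: 30.38
tool_pos: [0.4673, 0.1489, 0.0178]
ee_rot: [3.139, -0.004, 1.25]
wrist_force: [0.2, 1.4, 0.1]
width: 0.0112
t 30.38 pos [0.4673 0.1489 0.0178] rpy [179.86  -0.23  71.6 ] w 0.0112 F [0.2 1.4 0.1]
need d [-0.03 -0.09  0.05] r [ 0.03 -0.05  0.12]
```

```bash
python3 -m inch '[{"grip":0.05,"dx":0,"dy":0,"dz":-0.5,"rx":0,"ry":0,"rz":0},{"grip":0.05,"dx":0,"dy":0,"dz":-1,"rx":0,"ry":0,"rz":0},{"grip":0.05,"dx":0,"dy":0,"dz":-1,"rx":0,"ry":0,"rz":0},{"grip":0.05,"dx":0,"dy":0,"dz":-1,"rx":0,"ry":0,"rz":0},{"grip":0.05,"dx":0,"dy":0,"dz":-1,"rx":0,"ry":0,"rz":0},{"grip":0.05,"dx":0,"dy":0,"dz":-1,"rx":0,"ry":0,"rz":-0.8},{"grip":0.05,"dx":0,"dy":0,"dz":-1,"rx":0,"ry":0,"rz":-0.8},{"grip":0.05,"dx":0,"dy":0,"dz":-1,"rx":0,"ry":0,"rz":-0.8},{"grip":0.05,"dx":0,"dy":0,"dz":0,"rx":0,"ry":0,"rz":-0.8},{"grip":0.05,"dx":0,"dy":0,"dz":0,"rx":0,"ry":0,"rz":-0.8},{"grip":0.05,"dx":0,"dy":0,"dz":0,"rx":0,"ry":0,"rz":0}]'
python3 - <<'E'
from h import *
go(.600,.1305,.21,93.7)
E
```

```text
time: 31.75
tool_pos: [0.466, 0.1482, 0.2195]
ee_rot: [3.132, -0.004, 1.609]
wrist_force: [0.5, -0.1, -1.0]
width: 0.0108
t 31.75 pos [0.466  0.1482 0.2195] rpy [179.44  -0.22  92.21] w 0.0108 F [ 0.5 -0.1 -1. ]
need d [-0.92  5.32  0.43] r [ 0.11 -0.04 -0.3 ]
```

```bash
python3 -m inch '[{"grip":0.05,"dx":-0.15,"dy":0.9,"dz":0,"rx":0.11,"ry":-0.04,"rz":-0.3},{"grip":0.05,"dx":-0.15,"dy":0.9,"dz":0,"rx":0,"ry":0,"rz":0},{"grip":0.05,"dx":-0.15,"dy":0.9,"dz":0,"rx":0,"ry":0,"rz":0},{"grip":0.05,"dx":-0.15,"dy":0.9,"dz":0,"rx":0,"ry":0,"rz":0},{"grip":0.05,"dx":-0.15,"dy":0.9,"dz":0,"rx":0,"ry":0,"rz":0},{"grip":0.05,"dx":-0.15,"dy":0.9,"dz":0,"rx":0,"ry":0,"rz":0},{"grip":0.05,"dx":0,"dy":0,"dz":0,"rx":0,"ry":0,"rz":0}]'
python3 - <<'E'
from h import *
go(.600,.1305,.1,93.7)
E
```

```text
time: 32.62
tool_pos: [0.6048, 0.1332, 0.2208]
ee_rot: [-3.14, -0.0, 1.628]
wrist_force: [-0.4, -0.0, -1.1]
width: 0.0109
t 32.62 pos [0.6048 0.1332 0.2208] rpy [-1.7992e+02 -2.0000e-02  9.3280e+01] w 0.0109 F [-0.4 -0.  -1.1]
need d [-0.1  -0.19  4.83] r [-0.02 -0.   -0.08]
```

```bash
python3 -m inch '[{"grip":0.05,"dx":-0.1,"dy":-0.15,"dz":0.8,"rx":0,"ry":0,"rz":-0.08},{"grip":0.05,"dx":0,"dy":0,"dz":0.8,"rx":0,"ry":0,"rz":0},{"grip":0.05,"dx":0,"dy":0,"dz":0.8,"rx":0,"ry":0,"rz":0},{"grip":0.05,"dx":0,"dy":0,"dz":0.8,"rx":0,"ry":0,"rz":0},{"grip":0.05,"dx":0,"dy":0,"dz":0.8,"rx":0,"ry":0,"rz":0},{"grip":0.05,"dx":0,"dy":0,"dz":0.5,"rx":0,"ry":0,"rz":0},{"grip":0.05,"dx":0,"dy":0,"dz":0,"rx":0,"ry":0,"rz":0}]'
python3 - <<'E'
from h import *
go(.600,.1305,.0298,93.7)
snap('wrist','w10.png'); q=snap('scene')
cv2.imwrite('pics/s10.png',cv2.resize(q['frame'][:,:,::-1][170:290,320:450],None,fx=4,fy=4,interpolation=cv2.INTER_CUBIC))
E
```

```text
time: 33.5
tool_pos: [0.5954, 0.1319, 0.1075]
ee_rot: [-3.138, -0.002, 1.632]
wrist_force: [-0.8, -0.2, -1.3]
width: 0.011
t 33.5 pos [0.5954 0.1319 0.1075] rpy [-1.7979e+02 -9.0000e-02  9.3520e+01] w 0.011 F [-0.8 -0.2 -1.3]
need d [-0.07  0.19  3.11] r [-0.04 -0.02 -0.04]
```

View pics/w10.png

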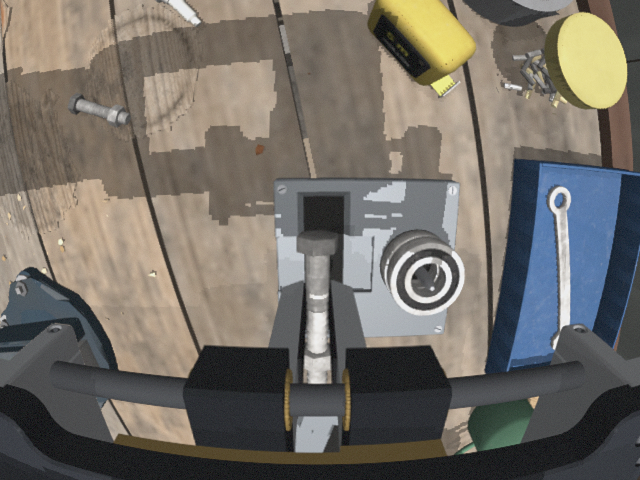

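View pics/s10.png

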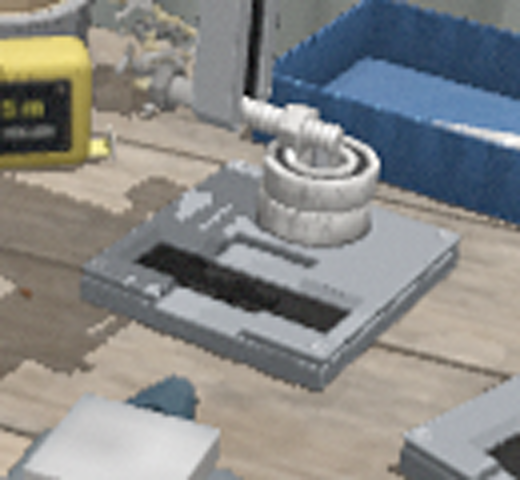

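```bash
python3 - <<'E'
from h import *
w=snap('wrist'); print(robot.get_obs()['tool_pos'])
print('head end',wat(w,(318,234),.106),'pocket end floor',wat(w,(324,196),.012),'floor mid edges',wat(w,(302,230),.012),wat(w,(344,230),.012))
E
python3 -m inch '[{"grip":0.05,"dx":-0.05,"dy":0.19,"dz":0.7,"rx":-0.04,"ry":0,"rz":-0.04},{"grip":0.05,"dx":0,"dy":0,"dz":0.7,"rx":0,"ry":0,"rz":0},{"grip":0.05,"dx":0,"dy":0,"dz":0.6,"rx":0,"ry":0,"rz":0},{"grip":0.05,"dx":0,"dy":0,"dz":0,"rx":0,"ry":0,"rz":0}]'
python3 - <<'E'
from h import *
go(.600,.1305,.0298,93.7)
q=snap('scene')
cv2.imwrite('pics/s11.png',cv2.resize(q['frame'][:,:,::-1][170:290,320:450],None,fx=4,fy=4,interpolation=cv2.INTER_CUBIC))
E
```

```text
[0.59701122 0.13206527 0.10957128]
head end [0.59519428 0.16814971 0.106     ] pocket end floor [0.59967346 0.17128233 0.012     ] floor mid edges [0.58528878 0.14522133 0.012     ] [0.61595053 0.14711905 0.012     ]
time: 34.15
tool_pos: [0.6027, 0.131, 0.0565]
ee_rot: [3.137, -0.002, 1.636]
wrist_force: [0.2, -0.1, -1.1]
width: 0.0109
t 34.15 pos [0.6027 0.131  0.0565] rpy [ 1.7971e+02 -1.0000e-01  9.3720e+01] w 0.0109 F [ 0.2 -0.1 -1.1]
need d [-0.02 -0.11  1.07] r [ 0.06 -0.02  0.  ]
```

View pics/s11.png

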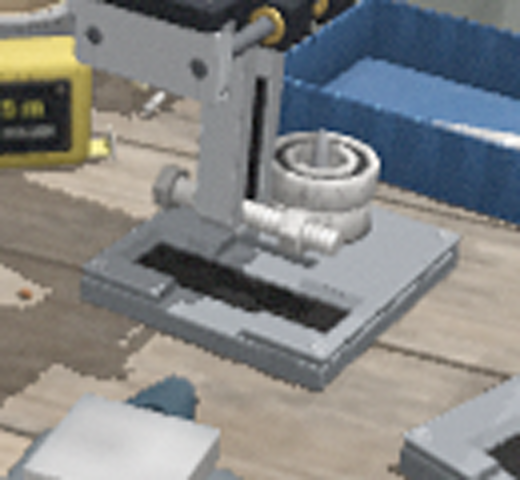

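```bash
python3 -m inch '[{"grip":0.05,"dx":0.02,"dy":-0.08,"dz":0.4,"rx":0.06,"ry":0,"rz":0},{"grip":0.05,"dx":0,"dy":0,"dz":0.4,"rx":0,"ry":0,"rz":0},{"grip":0.05,"dx":0,"dy":0,"dz":0.1,"rx":0,"ry":0,"rz":0},{"grip":0.05,"dx":0,"dy":0,"dz":0,"rx":0,"ry":0,"rz":0}]'
python3 - <<'E'
from h import *
go(.6005,.1315,.0298,93.7)
E
```

```text
time: 34.7
tool_pos: [0.6019, 0.1317, 0.0344]
ee_rot: [3.139, -0.002, 1.636]
wrist_force: [0.4, 0.1, -0.6]
width: 0.0113
t 34.7 pos [0.6019 0.1317 0.0344] rpy [ 1.7983e+02 -1.1000e-01  9.3720e+01] w 0.0113 F [ 0.4  0.1 -0.6]
need d [-0.01 -0.06  0.19] r [ 0.03 -0.02  0.  ]
```

```bash
python3 -m inch '[{"grip":0.05,"dx":0,"dy":-0.04,"dz":0.12,"rx":0,"ry":0,"rz":0},{"grip":0.05,"dx":0,"dy":0,"dz":0.07,"rx":0,"ry":0,"rz":0},{"grip":0.05,"dx":0,"dy":0,"dz":0.04,"rx":0,"ry":0,"rz":0}]'
python3 - <<'E'
from h import *
go(.6005,.1315,.0298,93.7)
E
```

```text
time: 35.08
tool_pos: [0.6015, 0.1318, 0.0297]
ee_rot: [3.137, -0.002, 1.636]
wrist_force: [-1.7, -0.3, 3.5]
width: 0.0113
t 35.08 pos [0.6015 0.1318 0.0297] rpy [ 1.7972e+02 -1.2000e-01  9.3720e+01] w 0.0113 F [-1.7 -0.3  3.5]
need d [-0.01 -0.04 -0.01] r [ 0.06 -0.02  0.  ]
```

```bash
python3 -m inch '[{"grip":0.2,"dx":0,"dy":0,"dz":0,"rx":0,"ry":0,"rz":0},{"grip":0.3,"dx":0,"dy":0,"dz":0,"rx":0,"ry":0,"rz":0},{"grip":0.3,"dx":0,"dy":0,"dz":0,"rx":0,"ry":0,"rz":0},{"grip":0.3,"dx":0,"dy":0,"dz":-0.5,"rx":0,"ry":0,"rz":0},{"grip":0.3,"dx":0,"dy":0,"dz":-1,"rx":0,"ry":0,"rz":0},{"grip":0.5,"dx":0,"dy":0,"dz":-1,"rx":0,"ry":0,"rz":-0.9},{"grip":0.6,"dx":0,"dy":0,"dz":-1,"rx":0,"ry":0,"rz":-0.9},{"grip":0.6,"dx":0,"dy":0,"dz":-1,"rx":0,"ry":0,"rz":-0.9},{"grip":0.6,"dx":0,"dy":0,"dz":-1,"rx":0,"ry":0,"rz":-0.9},{"grip":0.6,"dx":0,"dy":0,"dz":-1,"rx":0,"ry":0,"rz":-0.9},{"grip":0.6,"dx":0,"dy":0,"dz":-1,"rx":0,"ry":0,"rz":-0.9},{"grip":0.6,"dx":0,"dy":0,"dz":-0.3,"rx":0,"ry":0,"rz":-0.9}]'
python3 - <<'E'
from h import *
go(.468,.3288,.215,133)
w=snap('wrist','w12.png'); q=snap('scene')
cv2.imwrite('pics/s12.png',cv2.resize(q['frame'][:,:,::-1][170:290,320:450],None,fx=4,fy=4,interpolation=cv2.INTER_CUBIC))
E
```

```text
time: 36.58
tool_pos: [0.6013, 0.1314, 0.24]
ee_rot: [3.128, 0.006, 2.204]
wrist_force: [0.2, 0.3, -0.2]
width: 0.0567
t 36.58 pos [0.6013 0.1314 0.24  ] rpy [179.2    0.33 126.26] w 0.0567 F [ 0.2  0.3 -0.2]
need d [9.53 0.36 0.95] r [ 0.16  0.07 -1.35]
```

View pics/s12.png

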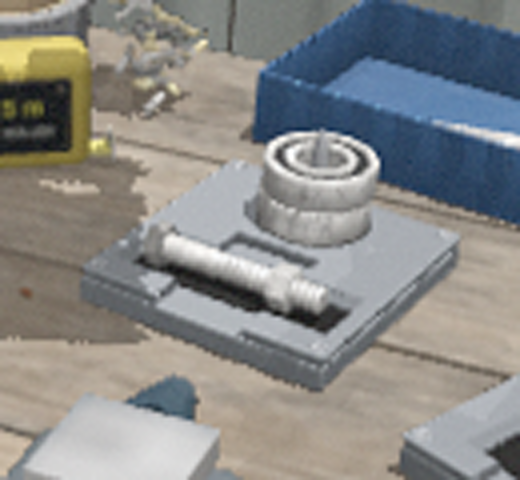

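View pics/w12.png

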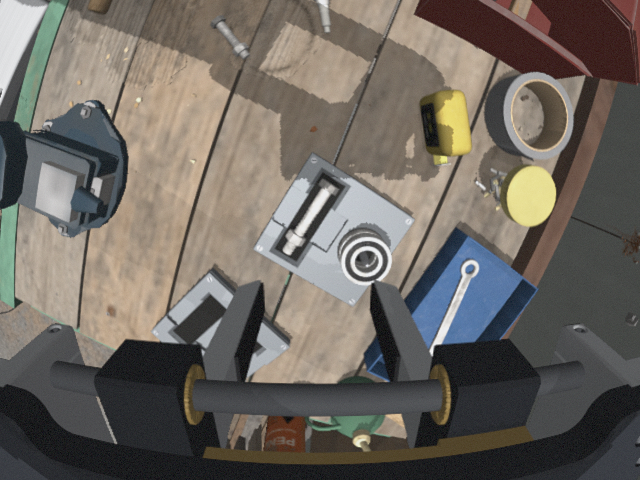

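Run:
```python
from h import *
w=snap('wrist')
cv2.imwrite('pics/w13.png',cv2.resize(w['frame'][:,:,::-1][140:310,240:420],None,fx=4,fy=4,interpolation=cv2.INTER_CUBIC))
```

```text
(no output)
```

View pics/w13.png

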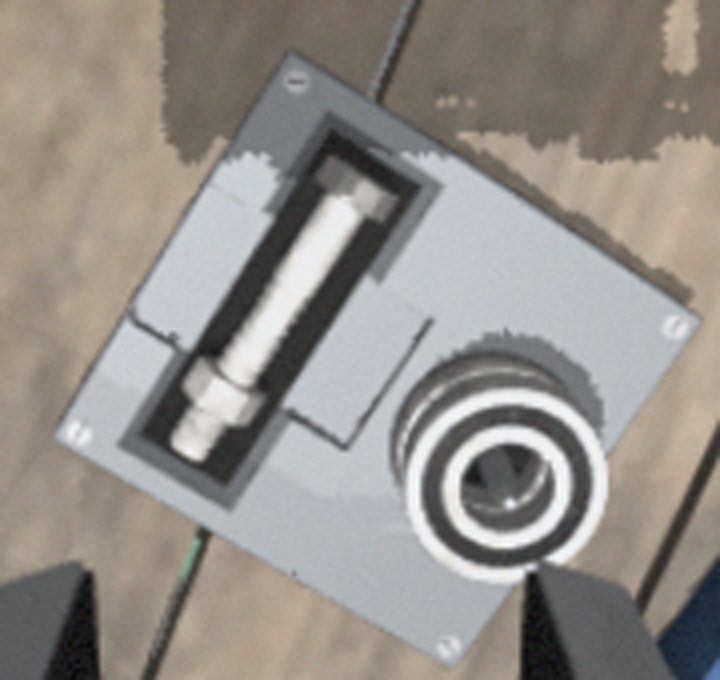

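The long bolt is centred in its pocket, with floor showing all round it. Next is the spark plug.

```bash
python3 -m inch '[{"grip":0.6,"dx":0,"dy":0,"dz":0.3,"rx":0.16,"ry":0.07,"rz":-0.9},{"grip":0.6,"dx":0.8,"dy":0.15,"dz":0.3,"rx":0,"ry":0,"rz":-0.4},{"grip":0.6,"dx":1,"dy":0.15,"dz":0,"rx":0,"ry":0,"rz":0},{"grip":0.6,"dx":1,"dy":0.15,"dz":0,"rx":0,"ry":0,"rz":0},{"grip":0.6,"dx":1,"dy":0.1,"dz":0,"rx":0,"ry":0,"rz":0},{"grip":0.6,"dx":1,"dy":0.1,"dz":0,"rx":0,"ry":0,"rz":0},{"grip":0.6,"dx":1,"dy":0.1,"dz":0,"rx":0,"ry":0,"rz":0},{"grip":0.6,"dx":1,"dy":0.1,"dz":0,"rx":0,"ry":0,"rz":0},{"grip":0.6,"dx":1,"dy":0.1,"dz":0,"rx":0,"ry":0,"rz":0},{"grip":0.6,"dx":0,"dy":0,"dz":0,"rx":0,"ry":0,"rz":0}]'
python3 - <<'E'
from h import *
go(.468,.3288,.15,133)
E
```

```text
time: 37.98
tool_pos: [0.4722, 0.3034, 0.2143]
ee_rot: [-3.127, -0.013, 2.312]
wrist_force: [-0.5, -0.2, 0.3]
width: 0.0562
t 37.98 pos [0.4722 0.3034 0.2143] rpy [-179.17   -0.73  132.47] w 0.0562 F [-0.5 -0.2  0.3]
need d [0.83 0.6  2.57] r [-0.17 -0.15 -0.11]
```

```bash
python3 -m inch '[{"grip":0.6,"dx":0.4,"dy":0.3,"dz":0.5,"rx":-0.17,"ry":-0.15,"rz":-0.1},{"grip":0.6,"dx":0.4,"dy":0.3,"dz":0.8,"rx":0,"ry":0,"rz":0},{"grip":0.6,"dx":0,"dy":0,"dz":0.8,"rx":0,"ry":0,"rz":0},{"grip":0.6,"dx":0,"dy":0,"dz":0.5,"rx":0,"ry":0,"rz":0},{"grip":0.6,"dx":0,"dy":0,"dz":0,"rx":0,"ry":0,"rz":0},{"grip":0.6,"dx":0,"dy":0,"dz":0,"rx":0,"ry":0,"rz":0}]'
python3 - <<'E'
from h import *
go(.468,.3288,.07,133)
w=snap('wrist')
cv2.imwrite('pics/w14.png',cv2.resize(w['frame'][:,:,::-1][150:330,210:430],None,fx=3.5,fy=3.5,interpolation=cv2.INTER_CUBIC))
E
```

```text
time: 38.72
tool_pos: [0.4689, 0.3274, 0.1464]
ee_rot: [-3.141, 0.002, 2.318]
wrist_force: [0.8, -0.9, 0.3]
width: 0.0565
t 38.73 pos [0.4689 0.3274 0.1464] rpy [-1.7999e+02  1.3000e-01  1.3279e+02] w 0.0565 F [ 0.8 -0.9  0.3]
need d [0.07 0.01 3.06] r [-0.    0.03 -0.04]
```

View pics/w14.png

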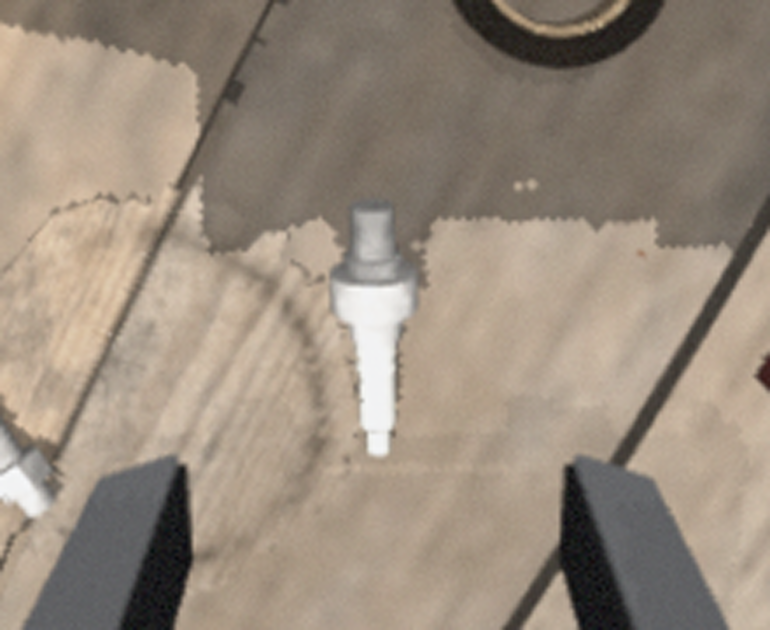

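```bash
python3 - <<'E'
from h import *
w=snap('wrist'); print(robot.get_obs()['tool_pos'])
for z in (.011,.016): print(wat(w,(316.5,233),z)[:2])
A=wat(w,(316.2,207.5),.011)[:2];B=wat(w,(317.5,279.8),.011)[:2];d=A-B;print(A,B,(A+B)/2,np.hypot(*d),np.degrees(np.arctan2(d[1],d[0])))
E
python3 -m inch '[{"grip":0.6,"dx":0.07,"dy":0,"dz":0.8,"rx":0,"ry":0.03,"rz":-0.04},{"grip":0.6,"dx":0,"dy":0,"dz":0.8,"rx":0,"ry":0,"rz":0},{"grip":0.6,"dx":0,"dy":0,"dz":0.8,"rx":0,"ry":0,"rz":0},{"grip":0.6,"dx":0,"dy":0,"dz":0.4,"rx":0,"ry":0,"rz":0},{"grip":0.6,"dx":0,"dy":0,"dz":0,"rx":0,"ry":0,"rz":0}]'
python3 - <<'E'
from h import *
go(.468,.3288,.0175,133)
E
```

```text
[0.46899542 0.32751453 0.14661478]
[0.46800193 0.32752073]
[0.46708156 0.32851879]
[0.45301368 0.34334726] [0.4974158  0.29702986] [0.47521474 0.32018856] 0.06416268193436576 133.79054493354508
time: 39.45
tool_pos: [0.4713, 0.3302, 0.0802]
ee_rot: [3.131, 0.002, 2.32]
wrist_force: [0.3, 0.9, -0.5]
width: 0.0564
t 39.45 pos [0.4713 0.3302 0.0802] rpy [1.7942e+02 1.2000e-01 1.3294e+02] w 0.0564 F [ 0.3  0.9 -0.5]
need d [ 0.05 -0.16  2.5 ] r [ 0.12  0.02 -0.01]
```

```bash
python3 -m inch '[{"grip":0.6,"dx":0.05,"dy":-0.16,"dz":0.8,"rx":0.12,"ry":0,"rz":-0.1},{"grip":0.6,"dx":0,"dy":0,"dz":0.7,"rx":0,"ry":0,"rz":0},{"grip":0.6,"dx":0,"dy":0,"dz":0.6,"rx":0,"ry":0,"rz":0},{"grip":0.6,"dx":0,"dy":0,"dz":0.2,"rx":0,"ry":0,"rz":0},{"grip":0.6,"dx":0,"dy":0,"dz":0,"rx":0,"ry":0,"rz":0}]'
python3 - <<'E'
from h import *
go(.4676,.3283,.0172,133)
E
```

```text
time: 40.08
tool_pos: [0.468, 0.3286, 0.0196]
ee_rot: [3.141, 0.002, 2.33]
wrist_force: [-0.7, 0.1, 0.6]
width: 0.0563
t 40.08 pos [0.468  0.3286 0.0196] rpy [1.7998e+02 1.4000e-01 1.3348e+02] w 0.0563 F [-0.7  0.1  0.6]
need d [ 0.   -0.02  0.1 ] r [0.   0.03 0.1 ]
```

```bash
python3 -m inch '[{"grip":0.3,"dx":0,"dy":-0.02,"dz":0.09,"rx":0,"ry":0.03,"rz":0},{"grip":0.12,"dx":0,"dy":0,"dz":0,"rx":0,"ry":0,"rz":0},{"grip":0.12,"dx":0,"dy":0,"dz":0,"rx":0,"ry":0,"rz":0},{"grip":0.12,"dx":0,"dy":0,"dz":0,"rx":0,"ry":0,"rz":0},{"grip":0.12,"dx":0,"dy":0,"dz":0,"rx":0,"ry":0,"rz":0},{"grip":0.12,"dx":0,"dy":0,"dz":0,"rx":0,"ry":0,"rz":0}]'
python3 - <<'E'
from h import *
go(.4676,.3283,.0172,133)
E
```

```text
time: 40.83
tool_pos: [0.4689, 0.3289, 0.0192]
ee_rot: [3.138, 0.001, 2.33]
wrist_force: [0.9, -0.1, -1.5]
width: 0.02
t 40.83 pos [0.4689 0.3289 0.0192] rpy [1.7977e+02 3.0000e-02 1.3348e+02] w 0.02 F [ 0.9 -0.1 -1.5]
need d [ 0.02 -0.05  0.08] r [0.05 0.01 0.1 ]
```

```bash
python3 -m inch '[{"grip":0.12,"dx":0,"dy":0,"dz":-0.5,"rx":0,"ry":0,"rz":0},{"grip":0.12,"dx":0,"dy":0,"dz":-1,"rx":0,"ry":0,"rz":0},{"grip":0.12,"dx":0,"dy":0,"dz":-1,"rx":0,"ry":0,"rz":0},{"grip":0.12,"dx":0,"dy":0,"dz":-1,"rx":0,"ry":0,"rz":0.9},{"grip":0.12,"dx":0,"dy":0,"dz":-1,"rx":0,"ry":0,"rz":0.9},{"grip":0.12,"dx":0,"dy":0,"dz":-1,"rx":0,"ry":0,"rz":0.9},{"grip":0.12,"dx":0,"dy":0,"dz":-1,"rx":0,"ry":0,"rz":0.9},{"grip":0.12,"dx":0,"dy":0,"dz":-1,"rx":0,"ry":0,"rz":0.9},{"grip":0.12,"dx":0,"dy":0,"dz":-0.2,"rx":0,"ry":0,"rz":0.9},{"grip":0.12,"dx":0,"dy":0,"dz":0,"rx":0,"ry":0,"rz":0.9},{"grip":0.12,"dx":0,"dy":0,"dz":0,"rx":0,"ry":0,"rz":0.9},{"grip":0.12,"dx":0,"dy":0,"dz":0,"rx":0,"ry":0,"rz":0.9}]'
python3 - <<'E'
from h import *
go(.568,-.051,.215,78.9)
snap('wrist','w15.png')
E
```

```text
time: 42.32
tool_pos: [0.4686, 0.3288, 0.2301]
ee_rot: [3.128, -0.008, 1.599]
wrist_force: [-0.1, 0.7, -0.9]
width: 0.0195
t 42.33 pos [0.4686 0.3288 0.2301] rpy [179.2   -0.46  91.64] w 0.0195 F [-0.1  0.7 -0.9]
need d [-15.3    3.53   0.53] r [ 0.15 -0.11  2.55]
```

View pics/w15.png

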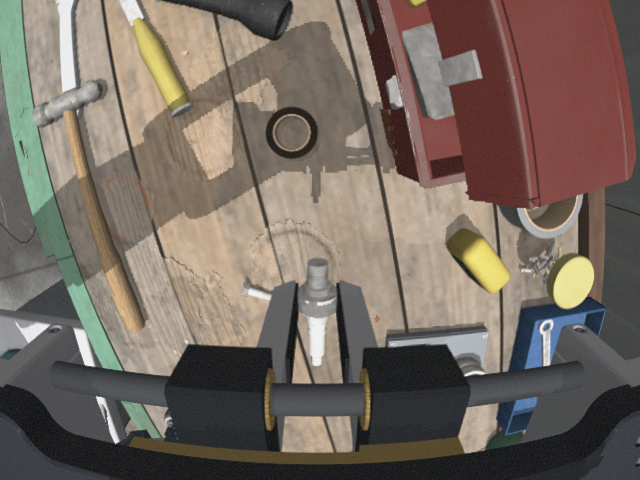

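```bash
python3 -m inch '[{"grip":0.12,"dx":0,"dy":0,"dz":0.2,"rx":0.15,"ry":-0.11,"rz":0.9},{"grip":0.12,"dx":0,"dy":0,"dz":0.1,"rx":0,"ry":0,"rz":0.9},{"grip":0.12,"dx":-0.6,"dy":0.3,"dz":0,"rx":0,"ry":0,"rz":0.7},{"grip":0.12,"dx":-1,"dy":0.48,"dz":0,"rx":0,"ry":0,"rz":0},{"grip":0.12,"dx":-1,"dy":0.48,"dz":0,"rx":0,"ry":0,"rz":0},{"grip":0.12,"dx":-1,"dy":0.48,"dz":0,"rx":0,"ry":0,"rz":0},{"grip":0.12,"dx":-1,"dy":0.48,"dz":0,"rx":0,"ry":0,"rz":0},{"grip":0.12,"dx":-1,"dy":0.48,"dz":0,"rx":0,"ry":0,"rz":0},{"grip":0.12,"dx":-1,"dy":0.48,"dz":0,"rx":0,"ry":0,"rz":0}]'
python3 - <<'E'
from h import *
go(.568,-.051,.215,78.9)
E
```

```text
time: 43.5
tool_pos: [0.5177, 0.1417, 0.2292]
ee_rot: [3.133, 0.0, 1.375]
wrist_force: [-0.0, 0.3, -0.4]
width: 0.02
t 43.5 pos [0.5177 0.1417 0.2292] rpy [1.7952e+02 1.0000e-02 7.8810e+01] w 0.02 F [-0.   0.3 -0.4]
need d [-7.17  3.46  0.6 ] r [ 0.1   0.   -0.02]
```

```bash
python3 -m inch '[{"grip":0.12,"dx":-1,"dy":0.48,"dz":0.1,"rx":0.1,"ry":0,"rz":0},{"grip":0.12,"dx":-1,"dy":0.48,"dz":0.1,"rx":0,"ry":0,"rz":0},{"grip":0.12,"dx":-1,"dy":0.48,"dz":0.1,"rx":0,"ry":0,"rz":0},{"grip":0.12,"dx":-1,"dy":0.48,"dz":0,"rx":0,"ry":0,"rz":0},{"grip":0.12,"dx":-1,"dy":0.48,"dz":0,"rx":0,"ry":0,"rz":0},{"grip":0.12,"dx":-1,"dy":0.48,"dz":0,"rx":0,"ry":0,"rz":0},{"grip":0.12,"dx":-0.9,"dy":0.48,"dz":0,"rx":0,"ry":0,"rz":0},{"grip":0.12,"dx":0,"dy":0,"dz":0,"rx":0,"ry":0,"rz":0},{"grip":0.12,"dx":0,"dy":0,"dz":0,"rx":0,"ry":0,"rz":0}]'
python3 - <<'E'
from h import *
go(.568,-.051,.12,78.9)
E
```

```text
time: 44.62
tool_pos: [0.5655, -0.0612, 0.2276]
ee_rot: [3.135, 0.003, 1.365]
wrist_force: [0.0, -0.2, -0.0]
width: 0.0196
t 44.62 pos [ 0.5655 -0.0612  0.2276] rpy [1.7965e+02 1.6000e-01 7.8230e+01] w 0.0196 F [ 0.  -0.2 -0. ]
need d [ 0.43 -0.01  4.3 ] r [ 0.07  0.03 -0.13]
```

```bash
python3 -m inch '[{"grip":0.12,"dx":0.4,"dy":0,"dz":0.8,"rx":0.07,"ry":0.03,"rz":-0.13},{"grip":0.12,"dx":0,"dy":0,"dz":0.8,"rx":0,"ry":0,"rz":0},{"grip":0.12,"dx":0,"dy":0,"dz":0.8,"rx":0,"ry":0,"rz":0},{"grip":0.12,"dx":0,"dy":0,"dz":0.8,"rx":0,"ry":0,"rz":0},{"grip":0.12,"dx":0,"dy":0,"dz":0.8,"rx":0,"ry":0,"rz":0},{"grip":0.12,"dx":0,"dy":0,"dz":0,"rx":0,"ry":0,"rz":0},{"grip":0.12,"dx":0,"dy":0,"dz":0,"rx":0,"ry":0,"rz":0}]'
python3 - <<'E'
from h import *
go(.568,-.051,.0312,78.9)
w=snap('wrist','w16.png'); q=snap('scene')
cv2.imwrite('pics/s16.png',cv2.resize(q['frame'][:,:,::-1][210:340,410:550],None,fx=4,fy=4,interpolation=cv2.INTER_CUBIC))
E
```

```text
time: 45.5
tool_pos: [0.564, -0.0407, 0.1176]
ee_rot: [-3.133, -0.004, 1.39]
wrist_force: [-0.8, -0.7, 0.3]
width: 0.0195
t 45.5 pos [ 0.564  -0.0407  0.1176] rpy [-179.49   -0.2    79.65] w 0.0195 F [-0.8 -0.7  0.3]
need d [-0.39  0.26  3.45] r [-0.1  -0.04  0.15]
```

View pics/w16.png

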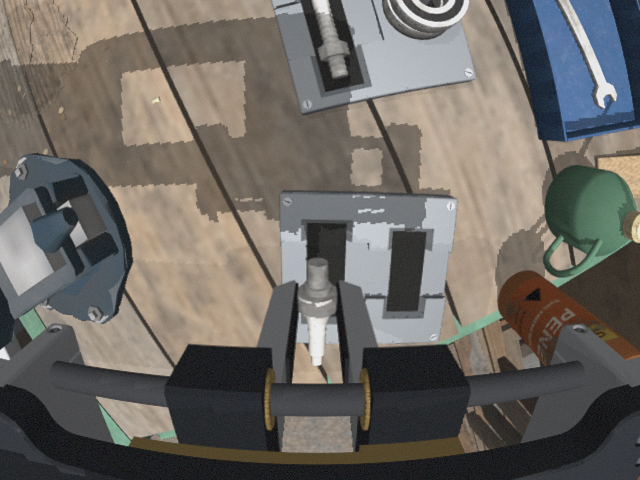

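View pics/s16.png

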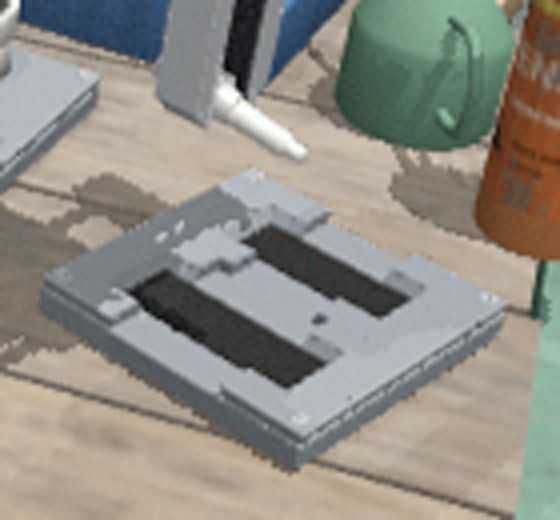

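Run:
```python
from h import *
w=snap('wrist'); print(robot.get_obs()['tool_pos'])
cv2.imwrite('pics/w17.png',cv2.resize(w['frame'][:,:,::-1][180:370,240:460],None,fx=3.5,fy=3.5,interpolation=cv2.INTER_CUBIC))
```

```text
[ 0.56445688 -0.04134989  0.11828989]
```

View pics/w17.png

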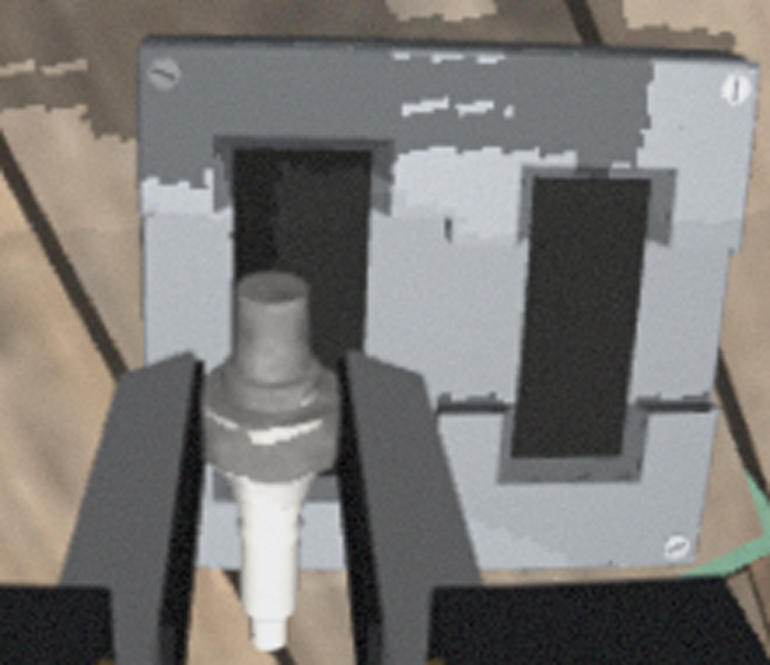

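Run:
```python
from h import *
w=snap('wrist'); print(robot.get_obs()['tool_pos'])
P=lambda u,v:((u+.5)/3.5-.5+240,(v+.5)/3.5-.5+180)
S=np.array([wat(w,P(*c),.012)[:2] for c in [(533,180),(648,180),(625,455),(512,455)]])
print('short pocket c',S.mean(0),'y dir',np.degrees(np.arctan2(*(S[0]+S[1]-S[2]-S[3])[::-1])),np.linalg.norm(S-np.roll(S,1,0),axis=1))
L=np.array([wat(w,P(*c),.012)[:2] for c in [(235,150),(370,152)]]); e=L.mean(0); print('plug end',e,np.linalg.norm(L[0]-L[1]),'centre',e-.039*np.array([np.cos(np.radians(78.9)),np.sin(np.radians(78.9))]))
z=robot.get_obs()['tool_pos'][2]-.0192
print('plug hexend top',wat(w,P(273,283),z+.02),'other end',wat(w,P(268,640),z+.012))
```

```text
[ 0.56460271 -0.0415241   0.1184746 ]
short pocket c [ 0.62985746 -0.0760341 ] y dir 79.73975979404612 [0.06675567 0.02635081 0.06770089 0.02779438]
plug end [ 0.5742726  -0.02541625] 0.029049638688119356 centre [ 0.56676424 -0.06368667]
plug hexend top [ 0.56970115 -0.01744048  0.1192746 ] other end [ 0.55756825 -0.07939018  0.1112746 ]
```

```bash
python3 - <<'E'
from h import *
go(.568,-.0535,.0312,79)
E
python3 -m inch '[{"grip":0.12,"dx":-0.45,"dy":0.23,"dz":0.7,"rx":-0.1,"ry":-0.04,"rz":0.13},{"grip":0.12,"dx":0,"dy":0,"dz":0.7,"rx":0,"ry":0,"rz":0},{"grip":0.12,"dx":0,"dy":0,"dz":0.7,"rx":0,"ry":0,"rz":0},{"grip":0.12,"dx":0,"dy":0,"dz":0,"rx":0,"ry":0,"rz":0},{"grip":0.12,"dx":0,"dy":0,"dz":0,"rx":0,"ry":0,"rz":0}]'
python3 - <<'E'
from h import *
go(.568,-.0535,.0312,79)
q=snap('scene')
cv2.imwrite('pics/s18.png',cv2.resize(q['frame'][:,:,::-1][210:340,410:550],None,fx=4,fy=4,interpolation=cv2.INTER_CUBIC))
E
```

```text
t 45.7 pos [ 0.5646 -0.0415  0.1185] rpy [-179.59   -0.19   79.59] w 0.0196 F [-0.5  0.2 -0.4]
need d [-0.46  0.25  3.49] r [-0.08 -0.04  0.12]
time: 46.32
tool_pos: [0.57, -0.0534, 0.0663]
ee_rot: [3.135, -0.001, 1.378]
wrist_force: [-0.2, -0.3, -0.7]
width: 0.0196
t 46.33 pos [ 0.57   -0.0534  0.0663] rpy [ 1.7963e+02 -3.0000e-02  7.8950e+01] w 0.0196 F [-0.2 -0.3 -0.7]
need d [-0.02 -0.09  1.4 ] r [ 0.07 -0.01 -0.01]
```

View pics/s18.png

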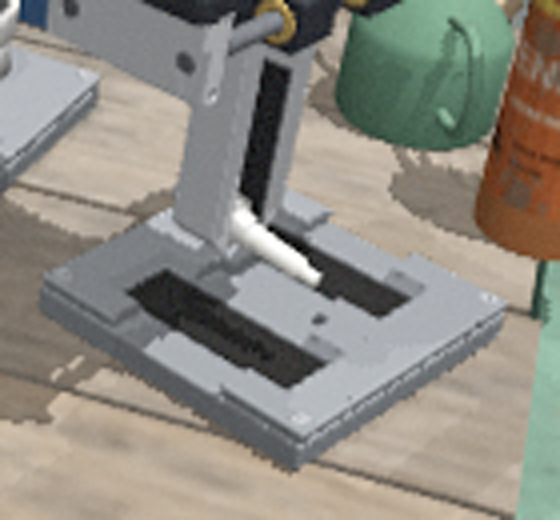

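```bash
python3 -m inch '[{"grip":0.12,"dx":-0.02,"dy":-0.08,"dz":0.5,"rx":0.07,"ry":0,"rz":0},{"grip":0.12,"dx":0,"dy":0,"dz":0.5,"rx":0,"ry":0,"rz":0},{"grip":0.12,"dx":0,"dy":0,"dz":0.2,"rx":0,"ry":0,"rz":0},{"grip":0.12,"dx":0,"dy":0,"dz":0,"rx":0,"ry":0,"rz":0},{"grip":0.12,"dx":0,"dy":0,"dz":0,"rx":0,"ry":0,"rz":0}]'
python3 - <<'E'
from h import *
go(.568,-.0535,.0312,79)
E
```

```text
time: 47.0
tool_pos: [0.5681, -0.0534, 0.0347]
ee_rot: [3.141, -0.001, 1.378]
wrist_force: [0.3, 0.1, -1.0]
width: 0.0198
t 47.0 pos [ 0.5681 -0.0534  0.0347] rpy [ 1.7997e+02 -4.0000e-02  7.8960e+01] w 0.0198 F [ 0.3  0.1 -1. ]
need d [-0.   -0.    0.14] r [ 0.01 -0.01 -0.01]
```

```bash
python3 -m inch '[{"grip":0.12,"dx":0,"dy":0,"dz":0.1,"rx":0,"ry":0,"rz":0},{"grip":0.12,"dx":0,"dy":0,"dz":0.06,"rx":0,"ry":0,"rz":0},{"grip":0.12,"dx":0,"dy":0,"dz":0.03,"rx":0,"ry":0,"rz":0}]'
```

```text
time: 47.38
tool_pos: [0.5687, -0.0535, 0.0308]
ee_rot: [3.139, -0.001, 1.378]
wrist_force: [-0.6, 0.9, 2.5]
width: 0.0201
```

```bash
python3 -m inch '[{"grip":0.3,"dx":0,"dy":0,"dz":0,"rx":0,"ry":0,"rz":0},{"grip":0.4,"dx":0,"dy":0,"dz":0,"rx":0,"ry":0,"rz":0},{"grip":0.4,"dx":0,"dy":0,"dz":0,"rx":0,"ry":0,"rz":0},{"grip":0.4,"dx":0,"dy":0,"dz":-0.5,"rx":0,"ry":0,"rz":0},{"grip":0.4,"dx":0,"dy":0,"dz":-1,"rx":0,"ry":0,"rz":0},{"grip":0.5,"dx":0,"dy":0,"dz":-1,"rx":0,"ry":0,"rz":-0.9},{"grip":0.5,"dx":0,"dy":0,"dz":-1,"rx":0,"ry":0,"rz":-0.9},{"grip":0.5,"dx":0,"dy":0,"dz":-1,"rx":0,"ry":0,"rz":-0.9},{"grip":0.5,"dx":0,"dy":0,"dz":-1,"rx":0,"ry":0,"rz":-0.9},{"grip":0.5,"dx":0,"dy":0,"dz":-1,"rx":0,"ry":0,"rz":-0.9},{"grip":0.5,"dx":0,"dy":0,"dz":-0.6,"rx":0,"ry":0,"rz":-0.9},{"grip":0.5,"dx":0,"dy":0,"dz":0,"rx":0,"ry":0,"rz":-0.9}]'
python3 - <<'E'
from h import *
go(.413,.236,.215,163.5)
w=snap('wrist'); q=snap('scene')
cv2.imwrite('pics/s19.png',np.hstack([cv2.resize(q['frame'][:,:,::-1][240:340,410:550],(420,300),interpolation=cv2.INTER_CUBIC),cv2.resize(w['frame'][:,:,::-1][190:300,260:400],(382,300),interpolation=cv2.INTER_CUBIC)]))
cv2.imwrite('pics/w19.png',w['frame'][:,:,::-1])
E
```

```text
time: 48.88
tool_pos: [0.5693, -0.0538, 0.2234]
ee_rot: [3.131, 0.006, 1.946]
wrist_force: [0.1, -0.5, 0.7]
width: 0.0467
t 48.88 pos [ 0.5693 -0.0538  0.2234] rpy [179.37   0.36 111.5 ] w 0.0467 F [ 0.1 -0.5  0.7]
need d [13.08 -1.57  0.24] r [  0.09   0.12 -10.4 ]
```

View pics/w19.png

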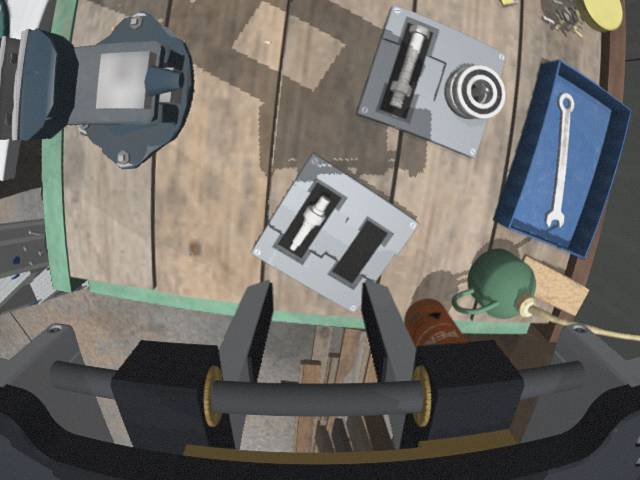

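View pics/s19.png

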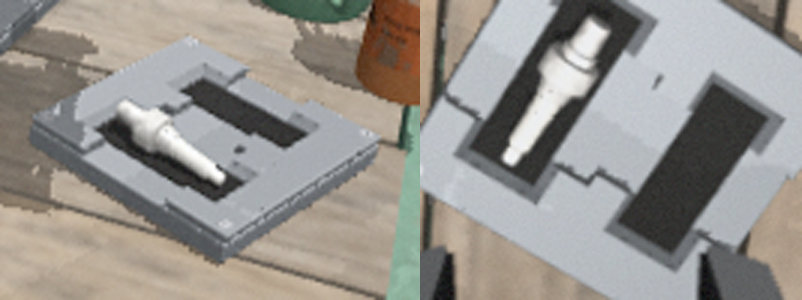

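```bash
python3 -m inch '[{"grip":0.5,"dx":0.9,"dy":-0.12,"dz":0,"rx":0.09,"ry":0.1,"rz":-0.9},{"grip":0.5,"dx":1,"dy":-0.04,"dz":0,"rx":0,"ry":0,"rz":-0.9},{"grip":0.5,"dx":1,"dy":0.04,"dz":0,"rx":0,"ry":0,"rz":-0.9},{"grip":0.5,"dx":0.99,"dy":0.12,"dz":0,"rx":0,"ry":0,"rz":-0.9},{"grip":0.5,"dx":0.98,"dy":0.2,"dz":0,"rx":0,"ry":0,"rz":-0.9},{"grip":0.5,"dx":0.96,"dy":0.28,"dz":0,"rx":0,"ry":0,"rz":-0.9},{"grip":0.5,"dx":0.93,"dy":0.36,"dz":0,"rx":0,"ry":0,"rz":-0.9},{"grip":0.5,"dx":0.9,"dy":0.43,"dz":0,"rx":0,"ry":0,"rz":-0.9},{"grip":0.5,"dx":0.87,"dy":0.5,"dz":0,"rx":0,"ry":0,"rz":-0.9},{"grip":0.5,"dx":0.82,"dy":0.57,"dz":0,"rx":0,"ry":0,"rz":-0.9}]'
python3 - <<'E'
from h import *
go(.413,.236,.2,163.5)
E
```

```text
time: 50.22
tool_pos: [0.4479, 0.1701, 0.2233]
ee_rot: [3.139, -0.004, 2.734]
wrist_force: [0.1, -0.1, -0.3]
width: 0.0472
t 50.23 pos [0.4479 0.1701 0.2233] rpy [179.86  -0.23 156.67] w 0.0472 F [ 0.1 -0.1 -0.3]
need d [2.32 1.87 0.95] r [ 0.03 -0.04 -1.37]
```

```bash
python3 -m inch '[{"grip":0.5,"dx":0.78,"dy":0.6,"dz":0,"rx":0,"ry":0,"rz":-0.7},{"grip":0.5,"dx":0.65,"dy":0.6,"dz":0.2,"rx":0,"ry":0,"rz":-0.4},{"grip":0.5,"dx":0.5,"dy":0.5,"dz":0.8,"rx":0,"ry":0,"rz":0},{"grip":0.5,"dx":0,"dy":0,"dz":0.8,"rx":0,"ry":0,"rz":0},{"grip":0.5,"dx":0,"dy":0,"dz":0.8,"rx":0,"ry":0,"rz":0},{"grip":0.5,"dx":0,"dy":0,"dz":0,"rx":0,"ry":0,"rz":0},{"grip":0.5,"dx":0,"dy":0,"dz":0,"rx":0,"ry":0,"rz":0}]'
python3 - <<'E'
from h import *
go(.413,.236,.07,163.5)
w=snap('wrist')
cv2.imwrite('pics/w20.png',cv2.resize(w['frame'][:,:,::-1][150:330,210:430],None,fx=3.5,fy=3.5,interpolation=cv2.INTER_CUBIC))
E
```

```text
time: 51.1
tool_pos: [0.4147, 0.2308, 0.1593]
ee_rot: [3.137, -0.002, 2.828]
wrist_force: [0.5, -0.3, -0.6]
width: 0.0471
t 51.1 pos [0.4147 0.2308 0.1593] rpy [ 1.7974e+02 -1.4000e-01  1.6203e+02] w 0.0471 F [ 0.5 -0.3 -0.6]
need d [0.12 0.16 3.57] r [ 0.05 -0.03 -0.29]
```

View pics/w20.png

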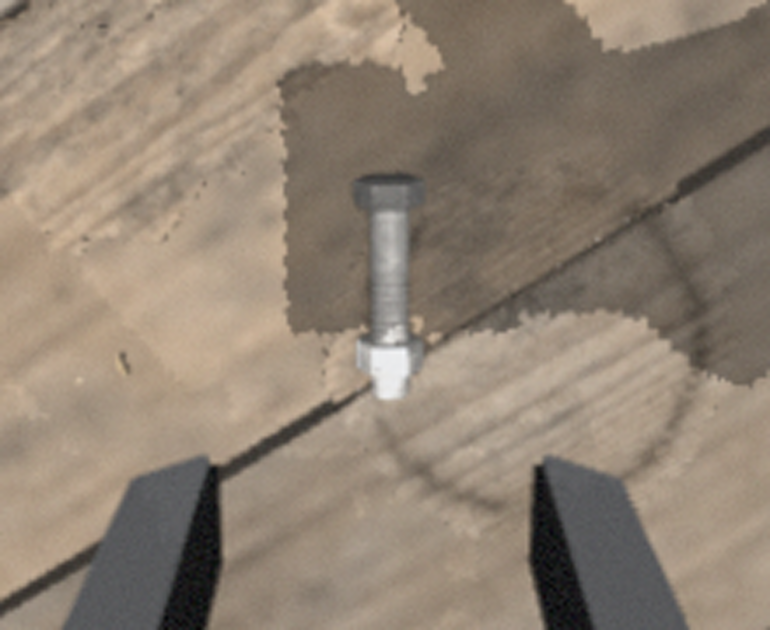

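Run:
```python
from h import *
w=snap('wrist')
P=lambda u,v:((u+.5)/3.5-.5+210,(v+.5)/3.5-.5+150)
A=wat(w,P(389,180),.008)[:2];B=wat(w,P(390,398),.006)[:2];d=A-B;print(A,B,(A+B)/2,np.hypot(*d),np.degrees(np.arctan2(d[1],d[0])))
C=wat(w,P(389,210),.008)[:2];D=wat(w,P(389,342),.008)[:2];print('shank mid',(C+D)/2,np.hypot(*(C-D)))
go((C+D)[0]/2,(C+D)[1]/2,.07,162.7)
```

```text
[0.39095356 0.24191047] [0.44600899 0.2245444 ] [0.41848127 0.23322743] 0.0577293731204635 162.49322476198796
shank mid [0.41448358 0.23435341] 0.03428228200522225
t 51.2 pos [0.4148 0.2308 0.1593] rpy [ 1.7973e+02 -1.2000e-01  1.6204e+02] w 0.0469 F [ 0.6 -0.3 -0.3]
need d [0.05 0.12 3.57] r [ 0.05 -0.02 -0.13]
```

```bash
python3 -m inch '[{"grip":0.5,"dx":0.05,"dy":0.14,"dz":0.8,"rx":0.05,"ry":0,"rz":-0.15},{"grip":0.5,"dx":0,"dy":0,"dz":0.8,"rx":0,"ry":0,"rz":0},{"grip":0.5,"dx":0,"dy":0,"dz":0.8,"rx":0,"ry":0,"rz":0},{"grip":0.5,"dx":0,"dy":0,"dz":0.8,"rx":0,"ry":0,"rz":0},{"grip":0.5,"dx":0,"dy":0,"dz":0.6,"rx":0,"ry":0,"rz":0},{"grip":0.5,"dx":0,"dy":0,"dz":0,"rx":0,"ry":0,"rz":0}]'
python3 - <<'E'
from h import *
go(.4142,.2347,.0163,163)
E
```

```text
time: 51.95
tool_pos: [0.4194, 0.2361, 0.0681]
ee_rot: [3.133, 0.007, 2.839]
wrist_force: [1.0, -0.1, -0.8]
width: 0.0469
t 51.95 pos [0.4194 0.2361 0.0681] rpy [179.54   0.41 162.65] w 0.0469 F [ 1.  -0.1 -0.8]
need d [ 0.2  -0.13  2.07] r [ 0.09  0.08 -0.07]
```

```bash
python3 -m inch '[{"grip":0.5,"dx":0.18,"dy":-0.13,"dz":0.7,"rx":0.09,"ry":0.08,"rz":-0.07},{"grip":0.5,"dx":0,"dy":0,"dz":0.6,"rx":0,"ry":0,"rz":0},{"grip":0.5,"dx":0,"dy":0,"dz":0.5,"rx":0,"ry":0,"rz":0},{"grip":0.5,"dx":0,"dy":0,"dz":0.1,"rx":0,"ry":0,"rz":0},{"grip":0.5,"dx":0,"dy":0,"dz":0,"rx":0,"ry":0,"rz":0}]'
python3 - <<'E'
from h import *
go(.4142,.2347,.0163,163)
E
```

```text
time: 52.58
tool_pos: [0.415, 0.2347, 0.0186]
ee_rot: [3.14, 0.002, 2.845]
wrist_force: [0.0, -0.2, -0.0]
width: 0.0468
t 52.58 pos [0.415  0.2347 0.0186] rpy [1.7993e+02 9.0000e-02 1.6302e+02] w 0.0468 F [ 0.  -0.2 -0. ]
need d [ 0.03 -0.01  0.09] r [0.01 0.02 0.  ]
```

```bash
python3 -m inch '[{"grip":0.25,"dx":0.03,"dy":-0.01,"dz":0.1,"rx":0,"ry":0.02,"rz":0},{"grip":0.04,"dx":0,"dy":0,"dz":0.02,"rx":0,"ry":0,"rz":0},{"grip":0.04,"dx":0,"dy":0,"dz":0,"rx":0,"ry":0,"rz":0},{"grip":0.04,"dx":0,"dy":0,"dz":0,"rx":0,"ry":0,"rz":0},{"grip":0.04,"dx":0,"dy":0,"dz":0,"rx":0,"ry":0,"rz":0},{"grip":0.04,"dx":0,"dy":0,"dz":0,"rx":0,"ry":0,"rz":0}]'
python3 - <<'E'
from h import *
go(.4142,.2347,.0163,163)
E
```

```text
time: 53.32
tool_pos: [0.4152, 0.2351, 0.0169]
ee_rot: [3.138, 0.002, 2.845]
wrist_force: [0.7, 0.2, 0.4]
width: 0.0086
t 53.33 pos [0.4152 0.2351 0.0169] rpy [1.7982e+02 1.2000e-01 1.6302e+02] w 0.0086 F [0.7 0.2 0.4]
need d [ 0.03 -0.03  0.02] r [0.04 0.02 0.  ]
```

```bash
python3 -m inch '[{"grip":0.04,"dx":0,"dy":0,"dz":-0.5,"rx":0,"ry":0,"rz":0},{"grip":0.04,"dx":0,"dy":0,"dz":-1,"rx":0,"ry":0,"rz":0},{"grip":0.04,"dx":0,"dy":0,"dz":-1,"rx":0,"ry":0,"rz":0.9},{"grip":0.04,"dx":0,"dy":0,"dz":-1,"rx":0,"ry":0,"rz":0.9},{"grip":0.04,"dx":0,"dy":0,"dz":-1,"rx":0,"ry":0,"rz":0.9},{"grip":0.04,"dx":0,"dy":0,"dz":-1,"rx":0,"ry":0,"rz":0.9},{"grip":0.04,"dx":0,"dy":0,"dz":-1,"rx":0,"ry":0,"rz":0.9},{"grip":0.04,"dx":0,"dy":0,"dz":-1,"rx":0,"ry":0,"rz":0.9},{"grip":0.04,"dx":0,"dy":0,"dz":-0.3,"rx":0,"ry":0,"rz":0.9},{"grip":0.04,"dx":0,"dy":0,"dz":0,"rx":0,"ry":0,"rz":0.9},{"grip":0.04,"dx":0,"dy":0,"dz":0,"rx":0,"ry":0,"rz":0.9},{"grip":0.04,"dx":0,"dy":0,"dz":0,"rx":0,"ry":0,"rz":0.9}]'
python3 - <<'E'
from h import *
go(.630,-.0713,.215,79)
E
```

```text
time: 54.82
tool_pos: [0.4146, 0.2348, 0.2294]
ee_rot: [3.127, -0.0, 2.034]
wrist_force: [-0.7, 0.2, 0.1]
width: 0.0093
t 54.83 pos [0.4146 0.2348 0.2294] rpy [ 1.7916e+02 -1.0000e-02  1.1652e+02] w 0.0093 F [-0.7  0.2  0.1]
need d [-14.8    2.23   0.61] r [ 0.16 -0.06  7.5 ]
```

```bash
python3 -m inch '[{"grip":0.04,"dx":-0.9,"dy":0.15,"dz":0.2,"rx":0.16,"ry":-0.06,"rz":0.9},{"grip":0.04,"dx":-0.97,"dy":0.23,"dz":0.1,"rx":0,"ry":0,"rz":0.9},{"grip":0.04,"dx":-0.95,"dy":0.31,"dz":0,"rx":0,"ry":0,"rz":0.9},{"grip":0.04,"dx":-0.92,"dy":0.38,"dz":0,"rx":0,"ry":0,"rz":0.9},{"grip":0.04,"dx":-0.89,"dy":0.45,"dz":0,"rx":0,"ry":0,"rz":0.9},{"grip":0.04,"dx":-0.85,"dy":0.52,"dz":0,"rx":0,"ry":0,"rz":0.9},{"grip":0.04,"dx":-0.81,"dy":0.59,"dz":0,"rx":0,"ry":0,"rz":0.9},{"grip":0.04,"dx":-0.76,"dy":0.65,"dz":0,"rx":0,"ry":0,"rz":0.8},{"grip":0.04,"dx":-0.7,"dy":0.7,"dz":0,"rx":0,"ry":0,"rz":0},{"grip":0.04,"dx":-0.7,"dy":0.7,"dz":0,"rx":0,"ry":0,"rz":0}]'
python3 - <<'E'
from h import *
go(.630,-.0713,.215,79)
E
```

```text
time: 56.08
tool_pos: [0.5597, 0.0279, 0.2334]
ee_rot: [3.129, -0.001, 1.397]
wrist_force: [-0.5, 0.6, -0.8]
width: 0.0091
t 56.08 pos [0.5597 0.0279 0.2334] rpy [ 1.7928e+02 -5.0000e-02  8.0020e+01] w 0.0091 F [-0.5  0.6 -0.8]
need d [-3.42  3.45  0.78] r [ 0.14 -0.01  0.2 ]
```

```bash
python3 -m inch '[{"grip":0.04,"dx":-0.7,"dy":0.7,"dz":0.2,"rx":0.14,"ry":0,"rz":0.2},{"grip":0.04,"dx":-0.7,"dy":0.7,"dz":0,"rx":0,"ry":0,"rz":0},{"grip":0.04,"dx":-0.7,"dy":0.7,"dz":0,"rx":0,"ry":0,"rz":0},{"grip":0.04,"dx":-0.7,"dy":0.7,"dz":0,"rx":0,"ry":0,"rz":0},{"grip":0.04,"dx":-0.5,"dy":0.6,"dz":0,"rx":0,"ry":0,"rz":0},{"grip":0.04,"dx":0,"dy":0,"dz":0,"rx":0,"ry":0,"rz":0},{"grip":0.04,"dx":0,"dy":0,"dz":0,"rx":0,"ry":0,"rz":0}]'
python3 - <<'E'
from h import *
go(.630,-.0713,.12,79)
E
```

```text
time: 56.95
tool_pos: [0.6297, -0.0733, 0.2337]
ee_rot: [3.138, -0.002, 1.377]
wrist_force: [-0.1, -0.4, -0.5]
width: 0.0093
t 56.95 pos [ 0.6297 -0.0733  0.2337] rpy [ 1.798e+02 -1.100e-01  7.887e+01] w 0.0093 F [-0.1 -0.4 -0.5]
need d [ 0.07 -0.02  4.55] r [ 0.04 -0.02 -0.03]
```

```bash
python3 -m inch '[{"grip":0.04,"dx":0.07,"dy":0,"dz":0.8,"rx":0.04,"ry":0,"rz":0},{"grip":0.04,"dx":0,"dy":0,"dz":0.8,"rx":0,"ry":0,"rz":0},{"grip":0.04,"dx":0,"dy":0,"dz":0.8,"rx":0,"ry":0,"rz":0},{"grip":0.04,"dx":0,"dy":0,"dz":0.8,"rx":0,"ry":0,"rz":0},{"grip":0.04,"dx":0,"dy":0,"dz":0.8,"rx":0,"ry":0,"rz":0},{"grip":0.04,"dx":0,"dy":0,"dz":0.4,"rx":0,"ry":0,"rz":0},{"grip":0.04,"dx":0,"dy":0,"dz":0,"rx":0,"ry":0,"rz":0},{"grip":0.04,"dx":0,"dy":0,"dz":0,"rx":0,"ry":0,"rz":0}]'
python3 - <<'E'
from h import *
go(.630,-.0713,.0289,79)
w=snap('wrist')
cv2.imwrite('pics/w21.png',cv2.resize(w['frame'][:,:,::-1][150:370,210:430],None,fx=2.7,fy=2.7,interpolation=cv2.INTER_CUBIC))
E
```

```text
time: 57.95
tool_pos: [0.625, -0.0645, 0.1143]
ee_rot: [-3.134, -0.003, 1.383]
wrist_force: [0.7, -0.2, -0.1]
width: 0.0091
t 57.95 pos [ 0.625  -0.0645  0.1143] rpy [-179.56   -0.19   79.26] w 0.0091 F [ 0.7 -0.2 -0.1]
need d [-0.24  0.27  3.41] r [-0.09 -0.04  0.05]
```

View pics/w21.png

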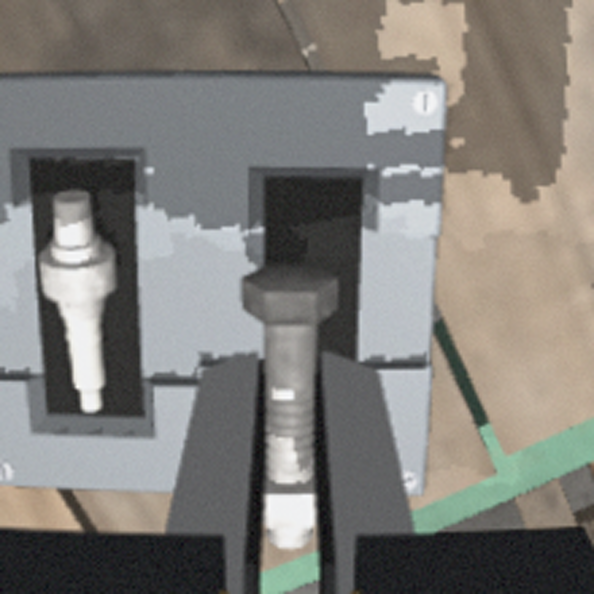

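Run:
```python
from h import *
w=snap('wrist'); t=robot.get_obs()['tool_pos']; print(t)
P=lambda u,v:((u+.5)/2.7-.5+210,(v+.5)/2.7-.5+150)
L=np.array([wat(w,P(*c),.012)[:2] for c in [(265,178),(363,179)]]); e=L.mean(0); print('end',e,'centre',e-.034*np.array([.191,.9816]))
b=t[2]-.0169
print('head end',wat(w,P(290,272),b+.012),'tip end',wat(w,P(291,545),b+.012))
go(.63,-.0715,.0289,79)
```

```text
[ 0.6252446  -0.06466857  0.11465861]
end [ 0.63597363 -0.04250092] centre [ 0.62947963 -0.07587532]
head end [ 0.63077032 -0.03745478  0.10975861] tip end [ 0.62030045 -0.09383645  0.10975861]
t 58.05 pos [ 0.6252 -0.0647  0.1147] rpy [-179.6    -0.19   79.24] w 0.009 F [ 0.2  0.3 -0. ]
need d [-0.24  0.26  3.43] r [-0.08 -0.04  0.05]
```

```bash
python3 -m inch '[{"grip":0.04,"dx":-0.28,"dy":0.25,"dz":0.7,"rx":-0.08,"ry":-0.04,"rz":0.05},{"grip":0.04,"dx":0,"dy":0,"dz":0.7,"rx":0,"ry":0,"rz":0},{"grip":0.04,"dx":0,"dy":0,"dz":0.7,"rx":0,"ry":0,"rz":0},{"grip":0.04,"dx":0,"dy":0,"dz":0.3,"rx":0,"ry":0,"rz":0},{"grip":0.04,"dx":0,"dy":0,"dz":0,"rx":0,"ry":0,"rz":0},{"grip":0.04,"dx":0,"dy":0,"dz":0,"rx":0,"ry":0,"rz":0}]'
python3 - <<'E'
from h import *
go(.630,-.0726,.0289,79)
q=snap('scene')
cv2.imwrite('pics/s22.png',cv2.resize(q['frame'][:,:,::-1][210:340,410:550],None,fx=4,fy=4,interpolation=cv2.INTER_CUBIC))
E
```

```text
time: 58.8
tool_pos: [0.632, -0.0726, 0.0551]
ee_rot: [3.136, -0.0, 1.379]
wrist_force: [-0.3, 0.5, -0.2]
width: 0.0091
t 58.8 pos [ 0.632  -0.0726  0.0551] rpy [ 1.7968e+02 -1.0000e-02  7.9010e+01] w 0.0091 F [-0.3  0.5 -0.2]
need d [-0.02 -0.09  1.05] r [ 0.06 -0.    0.  ]
```

View pics/s22.png

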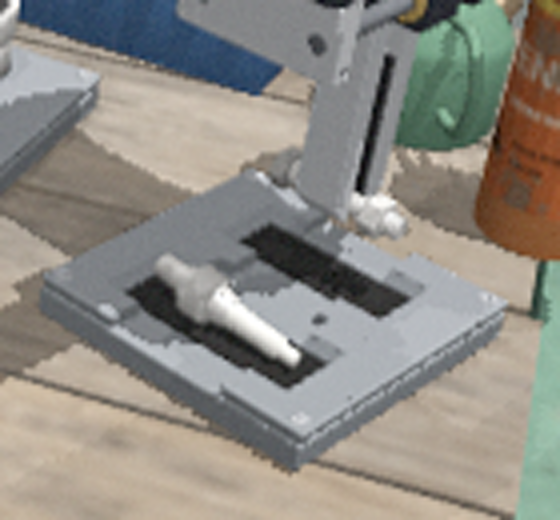

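```bash
python3 -m inch '[{"grip":0.04,"dx":-0.02,"dy":-0.08,"dz":0.4,"rx":0.06,"ry":0,"rz":0},{"grip":0.04,"dx":0,"dy":0,"dz":0.35,"rx":0,"ry":0,"rz":0},{"grip":0.04,"dx":0,"dy":0,"dz":0.1,"rx":0,"ry":0,"rz":0},{"grip":0.04,"dx":0,"dy":0,"dz":0,"rx":0,"ry":0,"rz":0},{"grip":0.04,"dx":0,"dy":0,"dz":0,"rx":0,"ry":0,"rz":0}]'
python3 - <<'E'
from h import *
go(.630,-.0726,.0289,79)
E
```

```text
time: 59.48
tool_pos: [0.6304, -0.0728, 0.0332]
ee_rot: [3.14, -0.0, 1.379]
wrist_force: [0.6, -0.4, -1.0]
width: 0.0087
t 59.48 pos [ 0.6304 -0.0728  0.0332] rpy [ 1.7991e+02 -2.0000e-02  7.9010e+01] w 0.0087 F [ 0.6 -0.4 -1. ]
need d [ 0.   -0.02  0.17] r [ 0.02 -0.    0.  ]
```

```bash
python3 -m inch '[{"grip":0.04,"dx":0,"dy":0,"dz":0.12,"rx":0,"ry":0,"rz":0},{"grip":0.04,"dx":0,"dy":0,"dz":0.06,"rx":0,"ry":0,"rz":0},{"grip":0.04,"dx":0,"dy":0,"dz":0.03,"rx":0,"ry":0,"rz":0}]'
```

```text
time: 59.85
tool_pos: [0.6309, -0.0729, 0.0288]
ee_rot: [3.139, -0.0, 1.379]
wrist_force: [-1.0, 0.1, 4.2]
width: 0.009
```

```bash
python3 -m inch '[{"grip":0.2,"dx":0,"dy":0,"dz":0,"rx":0,"ry":0,"rz":0},{"grip":0.35,"dx":0,"dy":0,"dz":0,"rx":0,"ry":0,"rz":0},{"grip":0.35,"dx":0,"dy":0,"dz":0,"rx":0,"ry":0,"rz":0},{"grip":0.35,"dx":0,"dy":0,"dz":-0.5,"rx":0,"ry":0,"rz":0},{"grip":0.35,"dx":0,"dy":0,"dz":-1,"rx":0,"ry":0,"rz":0},{"grip":0.35,"dx":0,"dy":0,"dz":-1,"rx":0,"ry":0,"rz":0},{"grip":0.35,"dx":0,"dy":0,"dz":-1,"rx":0,"ry":0,"rz":0},{"grip":0.35,"dx":0,"dy":0,"dz":-1,"rx":0,"ry":0,"rz":0},{"grip":0.35,"dx":0,"dy":0,"dz":-1,"rx":0,"ry":0,"rz":0},{"grip":0.35,"dx":0,"dy":0,"dz":-1,"rx":0,"ry":0,"rz":0},{"grip":0.35,"dx":0,"dy":0,"dz":-0.5,"rx":0,"ry":0,"rz":0}]'
python3 -m inch '[{"grip":0.35,"dx":0,"dy":-0.9,"dz":0,"rx":0,"ry":0,"rz":0},{"grip":0.35,"dx":0,"dy":-0.9,"dz":0,"rx":0,"ry":0,"rz":0},{"grip":0.35,"dx":0,"dy":-0.9,"dz":0,"rx":0,"ry":0,"rz":0},{"grip":0.35,"dx":1,"dy":-0.9,"dz":0,"rx":0,"ry":0,"rz":0},{"grip":0.35,"dx":1,"dy":-0.9,"dz":0,"rx":0,"ry":0,"rz":0},{"grip":0.35,"dx":1,"dy":-0.9,"dz":0,"rx":0,"ry":0,"rz":0},{"grip":0.35,"dx":1,"dy":-0.9,"dz":0,"rx":0,"ry":0,"rz":0},{"grip":0.35,"dx":1,"dy":-0.9,"dz":0,"rx":0,"ry":0,"rz":0},{"grip":0.35,"dx":1,"dy":-0.9,"dz":0,"rx":0,"ry":0,"rz":0},{"grip":0.35,"dx":1,"dy":0,"dz":0,"rx":0,"ry":0,"rz":0}]'
python3 - <<'E'
from h import *
p=snap('top','t23.png');q=snap('scene');w=snap('wrist','w23.png')
cv2.imwrite('pics/s23.png',cv2.resize(q['frame'][:,:,::-1][180:340,320:550],None,fx=3.4,fy=3.4,interpolation=cv2.INTER_CUBIC))
cv2.imwrite('pics/t23z.png',cv2.resize(p['frame'][:,:,::-1][130:262,320:530],None,fx=3.8,fy=3.8,interpolation=cv2.INTER_CUBIC))
E
```

```text
time: 61.22
tool_pos: [0.6306, -0.0728, 0.2152]
ee_rot: [3.134, -0.0, 1.379]
wrist_force: [0.4, 0.8, 0.4]
width: 0.0326
time: 62.48
tool_pos: [0.4589, 0.1418, 0.2151]
ee_rot: [3.132, -0.0, 1.375]
wrist_force: [0.2, -0.6, -0.5]
width: 0.033
```

View pics/s23.png

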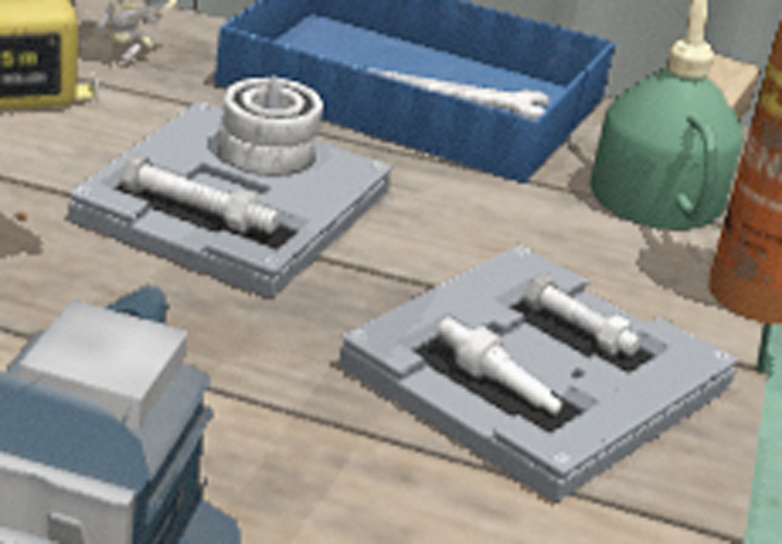

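View pics/t23z.png

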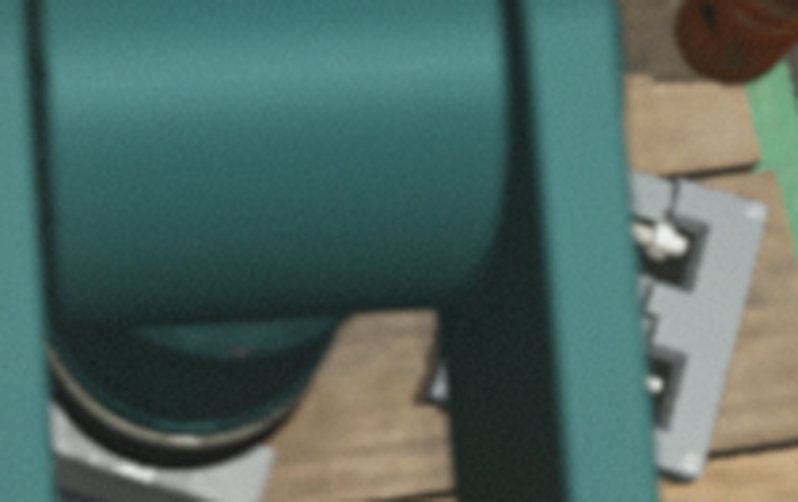

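View pics/w23.png

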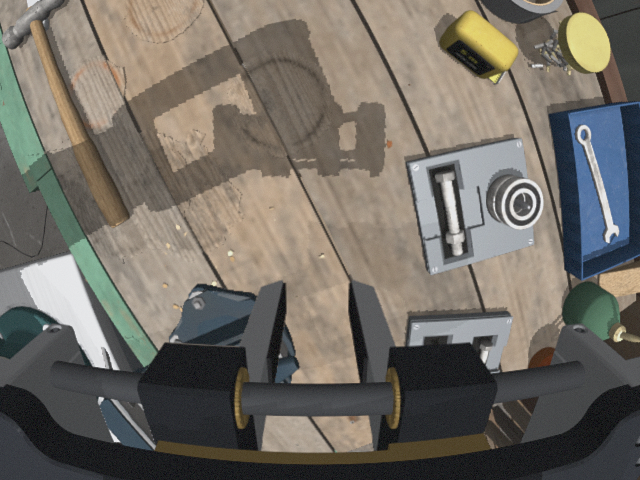

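```bash
python3 -m inch '[{"grip":0.35,"dx":1,"dy":-0.7,"dz":0,"rx":0,"ry":0,"rz":0},{"grip":0.35,"dx":1,"dy":-0.7,"dz":0,"rx":0,"ry":0,"rz":0},{"grip":0.35,"dx":1,"dy":-0.7,"dz":0,"rx":0,"ry":0,"rz":0},{"grip":0.35,"dx":1,"dy":-0.7,"dz":0,"rx":0,"ry":0,"rz":0},{"grip":0.35,"dx":1,"dy":-0.7,"dz":0,"rx":0,"ry":0,"rz":0},{"grip":0.35,"dx":1,"dy":-0.7,"dz":0,"rx":0,"ry":0,"rz":0},{"grip":0.35,"dx":1,"dy":-0.7,"dz":0,"rx":0,"ry":0,"rz":0},{"grip":0.35,"dx":0,"dy":0,"dz":0,"rx":0,"ry":0,"rz":0}]'
python3 - <<'E'
from h import *
p=snap('top','t24.png')
cv2.imwrite('pics/t24z.png',cv2.resize(p['frame'][:,:,::-1][130:262,320:530],None,fx=3.8,fy=3.8,interpolation=cv2.INTER_CUBIC))
E
```

```text
time: 63.62
tool_pos: [0.3749, 0.3339, 0.2119]
ee_rot: [3.133, 0.008, 1.364]
wrist_force: [-0.5, -1.1, 0.1]
width: 0.033
```

View pics/t24z.png

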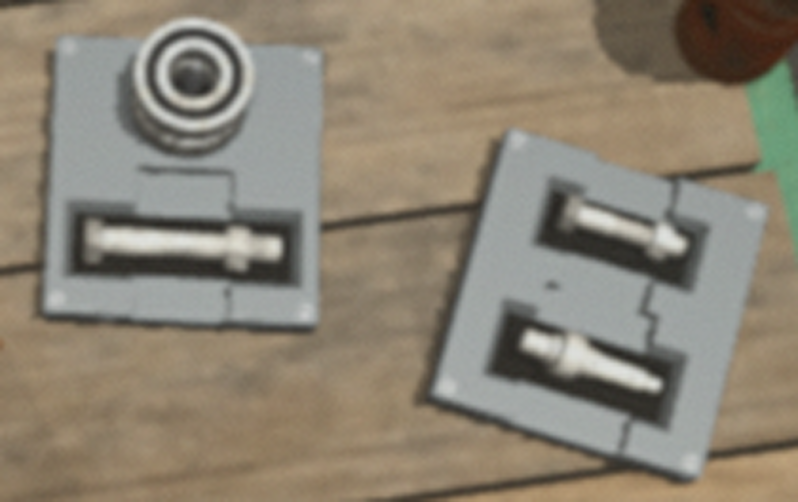

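View pics/t24.png

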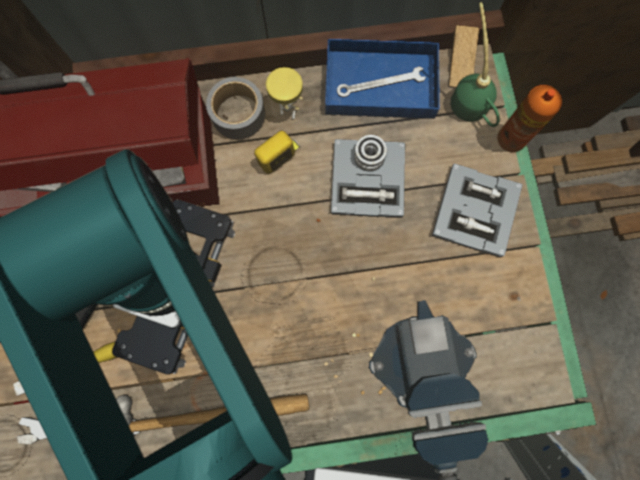

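The top view shows all five parts in place on the boards, well inside their pockets and stacked on the post. The wrist force is about zero. Handing in.

Run:
```python
from h import *
o=robot.get_obs(); print(o['time'],o['wrist_force'],np.abs(o['qvel']).max())
print(robot.close_job())
```

```text
63.675 [-0.76703371  0.3855706   0.11096771] 0.02323746667735747
the job is handed in; nothing more can be done
None
```

I made up both kits and handed the job in at about 64 s of the 118 s allowed.

- **Wheel kit:** Both bearings were lowered over the post until contact showed (3.5 N and about 4 N) and only then released. The long bolt lies in the pocket beside them.
- **Engine kit:** The spark plug is in the larger pocket and the short bolt in the smaller one. Both were set down to contact before release.

**Last checks:**
- The final top view, and a scene view just before it, show the bearings stacked round the post. The three other parts are within their pockets, with dark floor showing at both ends.
- The plug lies a degree or two off its pocket's line but within the floor.
- The gripper is open and clear, the wrist force is near zero, and I saw no contact with anything other than the parts and boards.
- The tape measure is where it was. The tape roll was hidden under the arm in the last picture, so I did not check it again at the end; no move came near it.
- My position readings agreed to within a few millimetres between cameras. I had no direct measurement that each part is fully down, only the tool height at release, the contact force and the pictures; all three agreed.

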